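# Seat a sight dome and screw down its retaining ring

## Robot

A 6-joint arm with a two-finger parallel gripper is mounted at the origin on the work surface; the furniture and walls round the work are solid. World frame = base frame: x ahead of the robot, y to its left, z up, the work surface at z = 0. Lengths are in mm, angles in rad, forces in N, time in s.
With the tool pointing down it reaches from about 400 to 925 mm from the base axis. Payload 12.5 kg.
Tool frame: the origin (TCP) lies between the finger pads; the fingertips stand 17 mm ahead of it and the grasp point (between the pads) lies 2 mm behind it; y points along the fingers, z is the direction in which the jaws open and shut, and the axes are right-handed (so a half turn about y gives the same grasp; the last joint's range is limited). The gripper opens to 95 mm and grips with 3 to 60 N. Pads are 20 mm wide; open, the fingers measure 119 mm over their backs; the gripper's body (75 mm by 180 mm) begins 59 mm behind the grasp point.
Start: joints at [0.602, 0.491, 1.559, -0, 1.092, -0.106], TCP at [474.79, 406.475, 203.961] pointing down, gripper open.
Joint ranges: [-3.1, 3.1], [-0.84, 2.19], [0.05, 2.79], [-1.13, 4.28], [0.06, 2.93], [-2.69, 2.69]. Speed limits (rad/s): [2.22, 2.22, 2.79, 3.14, 3.14, 3.14].

## Interface

Orientations are given as a 3x3 rotation matrix whose columns are the frame's x, y, z axes.
In Python, from bench import get_obs, viewer, order gives the robot as it stands. The module is installed in compiled form; this text tells all that it offers.
- The arm moves only by the tool jog_arm, never from a script. Its argument "motion" is a list of rows, each a list of 2 entries, a list of its own where there are three numbers: the shift along the tool's x, y, z each as a share of 0.75 m, from -1 to 1, then the turn, a rotation vector about the tool's x, y, z each as a share of 90 degrees, from -1 to 1. A call has 1 to 12 rows; each row shifts and turns the pose as measured when the row begins, along the tool's axes as they then stand; what a row does not reach is not made up. A row lasts 1/8 s, in which the tool goes at most 62.5 mm and 10.7 degrees, less where a joint would pass 70% of its speed; a pose out of reach is approached as far as the arm can. A call with a number of a shift or a turn outside -1 to 1 is refused whole. A call with a gripper value outside its range is refused whole. "gripper" is the opening, from 0 (shut) to 1 (fully open), set as the call begins (left out, the last holds). The fingers move at their own pace and stop on an object; "newtons" is the grip in N (left out, the last holds). Time passes only in rows, so rows that do not move let the fingers close. It gives the time, the measured TCP pose, the force and the opening at its end, in the units of the state.
- get_obs(): the state, without advancing time (a new reading comes with each control period).
- viewer.snapshot(name): name is "side" or "top" or "wrist"; returns a dict with "img" (480x640x3 uint8, red, green, blue), "range_z" (480x640 float32, mm along the optical axis (not along the pixel's ray), 0 where there is no reading), "K" (3x3 intrinsics, pixels), "k1" (the pictures are not rectified: a ray, as slopes to the right and down, at radius r is drawn at 1 + k1 r^2 times it, then the intrinsics apply), "view" (4x4, takes a point from world to camera coordinates). Camera axes: x right, y up, looking along -z (the intrinsics and any distortion apply to the point x, -y, -z); pixel columns grow to the right and rows downward; lengths in mm; the calibration is good to about 2 mm. A picture is of the moment at which its call begins.
- order.hand_in(): hands the job in, once; it reports no verdict.
Trained networks look in a picture, given as the dict that the camera call returned (one of the last four; its "shot" number tells which), for a name from the list of things; names that differ only in an ending like _2 or _b are one class to them, and where a whole thing is asked for, a point or a joint stands for the part that bears it (a point fixed in the world has none). Each returns a list of dicts, best first, with "confidence" (0 to 1); they miss things now and then, are a little off and sometimes report something else, mostly with a low value. They report only what shows in the picture. A call takes as long as a camera call. They do not tell look-alikes from the thing itself.
- viewer.recognise(picture, thing): "point" ([column, row] in pixels, amid what is visible of it).
- viewer.trace(picture, thing): "region" (480x640 bool, what is visible of it) and "point" ([column, row] in pixels, amid what is visible of it).
The state is a dict: "t": time; "joint_positions": joint angles; "dq": joint speeds; "effort": joint torques, N m; "eef_pos": TCP position; "eef_rot": TCP orientation; "force": force on the tool from outside, world axes, zero at the start; "moment": the same for the moment, N m; "opening": finger opening in mm.
Only numpy, scipy, OpenCV 4.12 (cv2) and the standard library are available. Lean on these libraries where they do the work, as an engineer would, in place of code of your own. Each camera call takes 0.05 s, during which the arm holds its last target.

## Task

Stand the glass sight dome upright, flange down, in the round cell that is bolted to the platform, then put the brass retaining ring over it, pins down, find the thread starts and turn the ring clockwise until it comes up firm on its stops, so that it clamps the glass. Leave the small gauge, the steel weight and the knurled fitting where they stand.

Things in the scene. Friction and masses are not known exactly. Their poses are not given: they have to be found in the camera images.
- platform: fixed grey instrument platform with wooden sides on which all the work lies: top 280 mm (x) by 420 mm (y), 160 mm above the bench. Origin on the bench under its centre.
- cell: round aluminium cell fixed to the platform: housing 76 mm across, rim 36 mm above the platform, on a grey flange 104 mm across and 8 mm high; two brass ports at its sides (along its +x and -x, ends 49 mm from the axis, 27 mm high at most). Bore 45 mm across. Origin on the platform top on the cell's axis, z up.
- cell_rim (a point): point on the cell's axis level with its rim, 36 mm above the platform. A steel thread insert fills the top of the bore: three notches 120 degrees apart, 22.5 to 29.5 mm from the axis, 26 degrees wide, let the ring's pins drop. The insert was fitted by hand: one notch lies within 0.5 rad either way of the cell's x axis, its angle is not given and must be seen or felt.
- thread_end (a point): point on the cell's axis 7.5 mm below the rim, where the threads end. Seen from above each thread runs clockwise from its notch under the rim and descends 4.5 mm over 82 degrees to a solid stop: a pin at the stop is 80 to 90 degrees clockwise of the middle of its notch. Anticlockwise of the notch, below the rim, is a solid wall.
- seal (a joint): travel (m) of the black sprung seal, 42 mm across, on which the glass stands, 18 mm below the rim; 0 at rest, grows as it is pressed down. It starts to give at 3.5 N, then 1 mm per 3.5 N, at most 4.5 mm.
- glass_dome: clear glass sight dome, 70 g: round flange 42 mm across, 6 mm thick, at the bottom; on it a glass cylinder 26 mm across up to 36 mm total height (grasp this). Origin at the centre of the underside, z up its axis. Seated, its underside is 18 mm above the platform and its top 18 mm above the cell's rim; inside the cell there is no room for fingers, so hold it by its top 15 mm.
- ring: brass retaining ring, 120 g, 37 mm high, through hole 32 mm; skirt 42 mm across from 0 to 17 mm, knurled collar 52 mm across from 17 to 37 mm (grasp this, at any angle). Three steel pins 5 mm thick stick out of the skirt to 28 mm from the axis, centred 4.5 mm above the underside: one along the ring's x axis, the others at 120 degrees. Origin at the centre of the underside, z up.
- ring_top (a point): centre of the ring's top, 37 mm above its underside. With the pins on the cell's rim between notches the ring's underside is 2 mm below the rim; with the pins in the notches it drops 10 mm further, onto the glass flange; screwed to the stops it is nearly 2 mm lower still, presses on the glass with about 9 N, and friction holds it there.
- gauge: small pressure gauge lying on its back, 105x69x33 mm, origin under its middle; leave alone
- weight: steel laboratory weight, 26 mm across, 43 mm high, origin under its centre; leave alone
- fitting: knurled metal fitting, 26 mm across, 30 mm high, origin under its centre; leave alone
Things that resemble listed ones, but are neither listed nor needed, are in the scene too. There is more than one size of the glass_dome; the job needs the middle-sized.

How it is judged (in metres and radians):
On the way, in this order (a step that is already met when the one before it is completed fails the run):
1. the glass dome stands in the cell, let go, with the ring not yet on it (horizontal distance between glass_dome and cell below 0.004 m and z of glass_dome in the frame of cell below 0.021 m and angle between glass_dome's own z axis and vertical below 0.08 rad and contact force between the fingers and glass_dome below 0.1 N and horizontal distance between ring and cell above 0.03 m), for 0.2 s.
2. the ring's pins have dropped through the notches (horizontal distance between ring and cell below 0.004 m and z of ring in the frame of cell below 0.028 m and angle between ring's own z axis and vertical below 0.12 rad), for 0.1 s.
At the end, for the whole second after the job is handed in: the glass stands in the cell within 4 mm of its axis, upright within 0.06 rad, underside under 19 mm above the platform; the ring lies level (0.06 rad) and central (4 mm) over it, underside under 25 mm above the platform, and clamps the glass with more than 6 N; both at rest (horizontal distance between each of glass_dome, ring and cell below 0.004 m and z of glass_dome in the frame of cell below 0.019 m and angle between each of glass_dome, ring's own z axis and vertical below 0.06 rad and z of ring in the frame of cell below 0.025 m and contact force between ring and glass_dome above 6 N and linear speed of each of ring, glass_dome below 0.01 m/s); the robot touches nothing.
It fails at once if the gauge is moved more than 30 mm (distance of gauge from where it was at the start of the episode above 0.03 m).
It fails at once if the weight is moved more than 30 mm (distance of weight from where it was at the start of the episode above 0.03 m).
It fails at once if the knurled fitting is moved more than 30 mm (distance of fitting from where it was at the start of the episode above 0.03 m).
It also fails if it takes over 64 s, if anything falls off the work surface, if the arm or the gripper's body presses on something with over 40 N, if the wrist force passes 120 N, or if a joint passes its speed limit or range.

## Working session

There is one attempt and no reset: what is moved stays moved. The work goes in short steps, Python scripts to look and compute and a tool call to move; the robot and the scene stay as the last step left them, time stands still between calls to the robot, and variables do not carry over. Pictures are saved under pics/ and viewed, and the job is handed in when it is done.

Besides the shell and the picture viewer there is one more tool, called by a JSON object that holds its "method" and its "body", one argument or row to a line. jog_arm: Moves the arm, as the interface text tells. Its arguments: {"type":"object","properties":{"motion":{"type":"array","items":{"type":"array"}},"gripper":{"type":"number"},"newtons":{"type":"number"}},"required":["motion"]}

```bash
mkdir -p pics; cat > h.py <<'E'
import numpy as np, cv2
from bench import get_obs, viewer, order
def snap(n,fn):
    p=viewer.snapshot(n); cv2.imwrite('pics/'+fn+'.png',p['img'][:,:,::-1]); return p
def und(p,c,r):
    K=p['K']; x=(c-K[0,2])/K[0,0]; y=(r-K[1,2])/K[1,1]
    X,Y=x,y
    for _ in range(30):
        f=1+p['k1']*(X*X+Y*Y); X,Y=x/f,y/f
    return X,Y
def world(p,c,r,d=None):
    if d is None: d=p['range_z'][int(round(r)),int(round(c))]
    X,Y=und(p,c,r); return (np.linalg.inv(p['view'])@np.array([X*d,-Y*d,-d,1]))[:3]
def atz(p,c,r,z):
    iv=np.linalg.inv(p['view']); X,Y=und(p,c,r); o=iv[:3,3]; v=iv[:3,:3]@np.array([X,-Y,-1])
    return o+v*(z-o[2])/v[2]
def proj(p,w):
    q=p['view']@np.append(w,1); X=q[0]/-q[2]; Y=-q[1]/-q[2]; f=1+p['k1']*(X*X+Y*Y)
    return p['K'][0,0]*X*f+p['K'][0,2], p['K'][1,1]*Y*f+p['K'][1,2]
E
python3 - <<'E'
from h import *
np.set_printoptions(precision=3,suppress=True)
o=get_obs(); print(o)
for n in ['side','top','wrist']:
    p=snap(n,n+'1'); print(n,p['K'].tolist(),p['k1']); print(p['view'])
    for t in ['cell','glass_dome','ring','gauge','weight','fitting']:
        for d in viewer.recognise(p,t):
            c,r=d['point']; print(t,round(d['confidence'],2),np.round([c,r]),np.round(world(p,c,r)))
E
```

```text
{'t': 0.0, 'joint_positions': array([ 0.602,  0.492,  1.559, -0.   ,  1.092, -0.106]), 'dq': array([-0.001,  0.001,  0.   ,  0.001, -0.   ,  0.001]), 'effort': array([  0.004, -61.262, -25.819,   0.069,   0.048,  -0.   ]), 'eef_pos': array([474.56 , 406.305, 203.362]), 'eef_rot': array([[ 0.65 , -0.001,  0.76 ],
       [-0.76 , -0.001,  0.65 ],
       [-0.   , -1.   , -0.001]]), 'force': array([-0.128, -0.568,  0.36 ]), 'moment': array([-0.002, -0.016,  0.02 ]), 'opening': 95.26094817602134}
side [[583.515787027445, 0.0, 323.11358824190285], [0.0, 583.515787027445, 241.97620455959327], [0.0, 0.0, 1.0]] -0.008941174877608302
[[   -1.        0.008    -0.005   559.122]
 [   -0.009    -0.622     0.783   104.373]
 [    0.003     0.783     0.622 -1344.549]
 [    0.        0.        0.        1.   ]]
cell 0.72 [302. 174.] [598. 180. 178.]
glass_dome 0.73 [346. 282.] [529. 479. 178.]
glass_dome 0.7 [366. 404.] [499. 577.  19.]
glass_dome 0.59 [317. 415.] [572. 608.  36.]
gauge 0.92 [274. 211.] [643. 319. 194.]
weight 0.53 [303. 174.] [597. 184. 181.]
fitting 0.69 [261. 266.] [656. 443. 180.]
[... 403 characters left out ...]
.53 [217. 258.] [505. 565.  25.]
ring 0.71 [469. 292.] [441. 147. 160.]
gauge 0.66 [448. 188.] [600. 181. 188.]
gauge 0.56 [372. 166.] [635. 299. 191.]
weight 0.61 [452. 191.] [596. 176. 186.]
fitting 0.78 [284. 155.] [655. 433. 188.]
wrist [[385.3060129303068, 0.0, 320.1085265472087], [0.0, 385.3060129303068, 234.9553352666034], [0.0, 0.0, 1.0]] -0.04678794460257574
[[   0.759    0.651   -0.    -624.638]
 [  -0.624    0.727   -0.286   33.05 ]
 [  -0.186    0.217    0.958 -393.132]
 [   0.       0.       0.       1.   ]]
cell 0.71 [260. 396.] [503. 313. 179.]
glass_dome 0.77 [453.  93.] [495. 563.  28.]
glass_dome 0.69 [460. 246.] [518. 468. 197.]
glass_dome 0.59 [527. 128.] [559. 579.  49.]
```

View pics/side1.png

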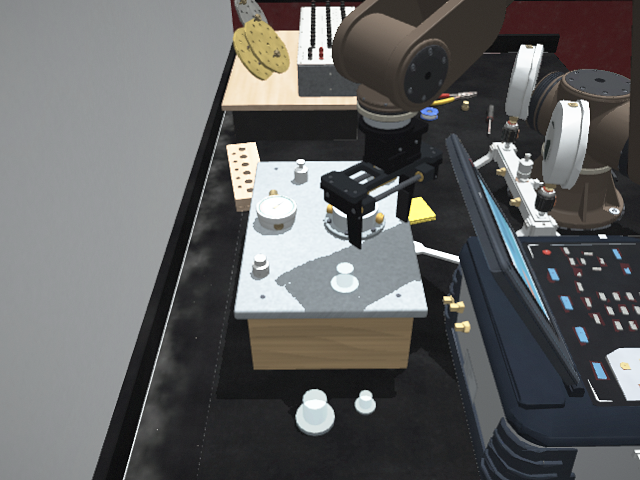

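View pics/top1.png

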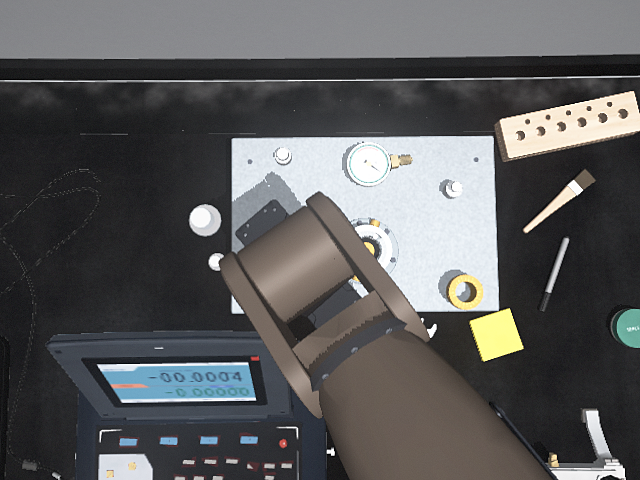

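View pics/wrist1.png

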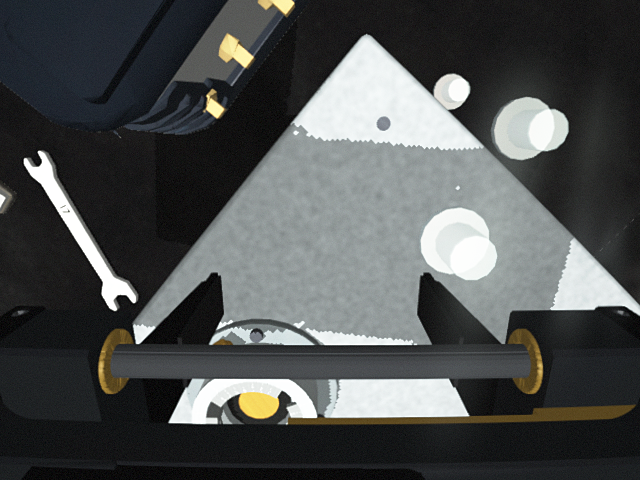

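```bash
python3 - <<'E'
from h import *
np.set_printoptions(precision=1,suppress=True)
for n in ['wrist','side','top']:
    p=snap(n,n+'2'); 
    for t in ['glass_dome','ring','cell']:
        for d in viewer.trace(p,t):
            m=d['region'].astype(np.uint8); ys,xs=np.nonzero(m)
            print(n,t,round(d['confidence'],2),xs.min(),xs.max(),ys.min(),ys.max(),len(xs), world(p,*d['point']),atz(p,*d['point'],196),atz(p,*d['point'],160))
    im=p['img'][:,:,::-1]
    if n=='wrist': c=cv2.resize(im[190:300,400:520],None,fx=5,fy=5); 
    elif n=='side': c=cv2.resize(im[150:310,230:430],None,fx=4,fy=3.75)
    else: c=cv2.resize(im[210:320,340:500],None,fx=5,fy=5)
    cv2.imwrite('pics/c%s.png'%n,c)
E
```

```text
wrist glass_dome 0.83 433 469 74 109 966 [491.6 561.3  29.3] [459.  517.6 196. ] [466. 527. 160.]
wrist glass_dome 0.77 419 496 207 279 4304 [515.6 467.7 195.7] [515.4 467.7 196. ] [533.1 467.6 160. ]
wrist glass_dome 0.74 490 568 97 159 3733 [557.1 582.3  44.1] [497.  531.5 196. ] [511.3 543.5 160. ]
wrist cell 0.6 186 337 319 424 7166 [505.6 315.8 178.5] [498.5 328.7 196. ] [513.  302.3 160. ]
side glass_dome 0.75 355 374 390 414 373 [505.6 573.9  19.6] [519.6 702.9 196. ] [516.8 676.6 160. ]
side glass_dome 0.61 331 358 262 294 660 [531.2 480.6 180.7] [532.1 497.5 196. ] [530.  457.9 160. ]
side cell 0.91 325 385 202 240 1166 [524.2 343.9 183.7] [525.  360.4 196. ] [522.5 312.1 160. ]
top glass_dome 0.91 189 221 204 235 807 [574.9 579.3  46.2] [557.2 550.8 196. ] [561.4 557.6 160. ]
top glass_dome 0.5 444 482 273 309 853 [440.  145.7 162.5] [440.6 154.7 196. ] [439.9 145.  160. ]
top glass_dome 0.49 209 223 253 270 190 [501.8 567.9  29. ] [494.2 538.4 196. ] [495.9 544.8 160. ]
top ring 0.62 444 482 274 309 854 [438.7 146.2 167. ] [439.2 154.  196. ] [438.5 144.3 160. ]
top cell 0.62 351 397 218 282 1221 [523.4 290.7 180.2] [522.2 292.4 196. ] [525.  288.5 160. ]
```

View pics/cwrist.png

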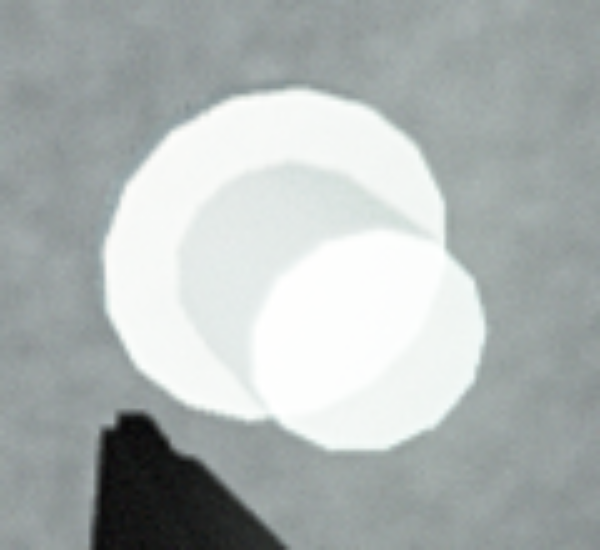

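View pics/ctop.png

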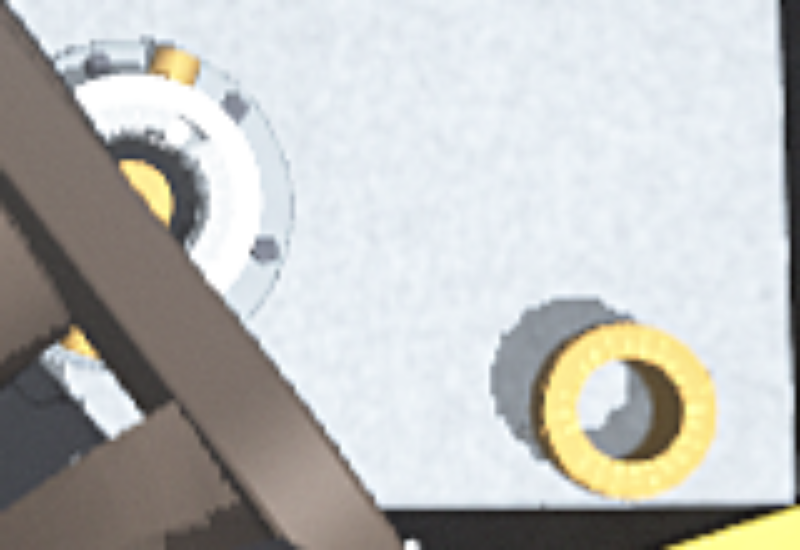

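View pics/cside.png

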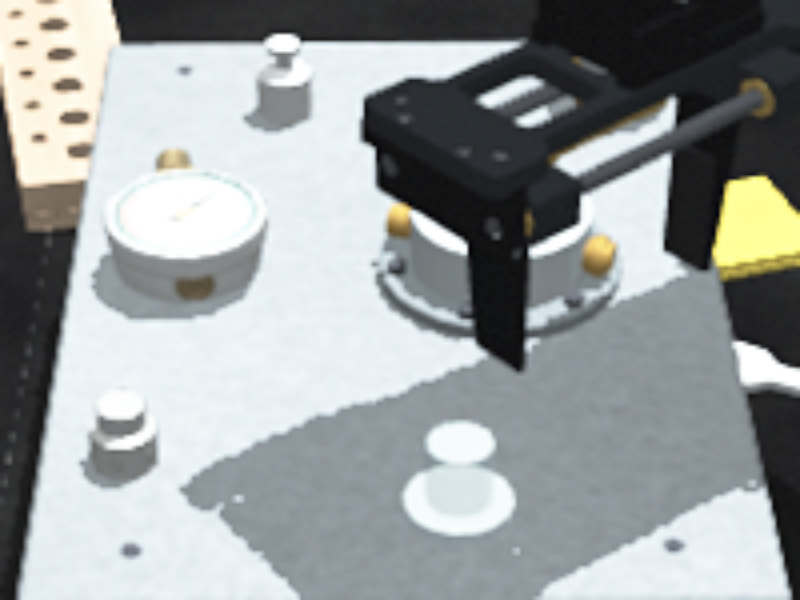

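```bash
python3 - <<'E'
from h import *
np.set_printoptions(precision=1,suppress=True)
p=viewer.snapshot('wrist'); print(atz(p,473.8,258,196),atz(p,455,241,166))
p=viewer.snapshot('side'); print(atz(p,345,268.1,196),atz(p,344.8,282.8,165))
# ports of cell side crop (400,219),(600,255)
for c,r in[(400,219),(600,255)]: print(atz(p,230+c/4,150+r/3.75,182))
p=viewer.snapshot('top'); print(atz(p,465.8,292,197))
o=get_obs();print(o['eef_pos'],o['t'])
E
```

```text
[528.5 468.  196. ] [528.6 468.  166. ]
[529.9 468.6 196. ] [529.5 466.5 165. ]
[548.8 296.9 182. ]
[465.8 326.  182. ]
[441.4 161.9 197. ]
[474.8 406.5 203.9] 1.8
```

{"method": "jog_arm", "body": {
  "motion": [
    [[0,-0.05,0],[0,0,0]],
    [[-0.008,0,0.054],[0,0,0]],
    [[-0.008,0,0.054],[0,0,0]],
    [[0,0,0],[0,0,0]]
  ],
  "gripper": 0.6
}}

```text
t: 2.3
eef_pos: [529.8, 469.6, 243.0]
eef_rot: [[0.65, 0.0, 0.76], [-0.76, 0.0, 0.65], [0.0, -1.0, 0.0]]
force: [-0.0, -0.6, 0.2]
opening: 61.0
```

```bash
python3 - <<'E'
from h import *
np.set_printoptions(precision=3,suppress=True)
o=get_obs();print(o['eef_pos'],o['t'],o['opening'],o['eef_rot'])
p=snap('wrist','w3');p=snap('top','t3')
E
```

```text
[529.84  469.634 243.018] 2.3 60.985486375517056 [[ 0.65  0.    0.76]
 [-0.76  0.    0.65]
 [ 0.   -1.    0.  ]]
```

View pics/w3.png

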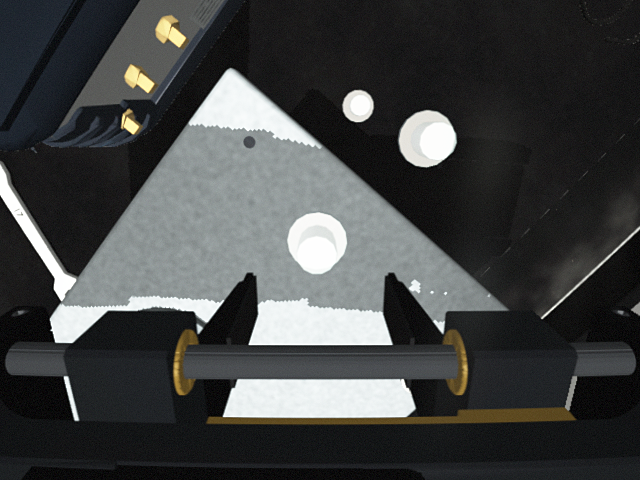

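View pics/t3.png

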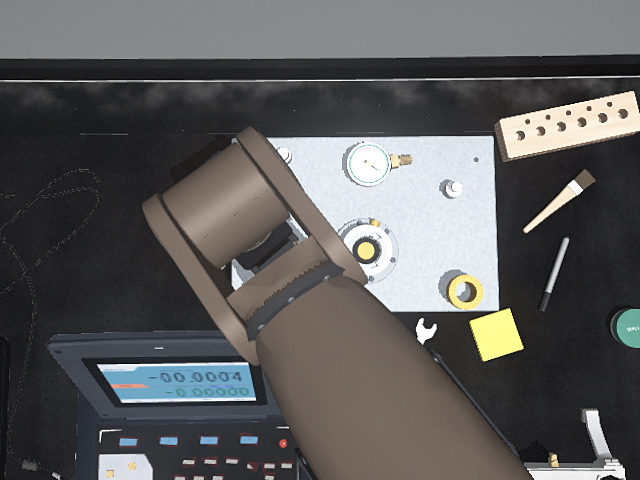

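```bash
python3 - <<'E'
from h import *
np.set_printoptions(precision=1,suppress=True)
p=snap('wrist','w4');print(atz(p,318.5,253,196),atz(p,317.5,242,166))
p=snap('top','t4')
cv2.imwrite('pics/ct4.png',cv2.resize(p['img'][210:300,325:495,::-1],None,fx=4.7,fy=4.7,interpolation=cv2.INTER_CUBIC))
print(atz(p,368,250,196),atz(p,466,292,197))
E
```

```text
[527. 468. 196.] [527.8 465.7 166. ]
[505.8 307.2 196. ] [441.4 161.6 197. ]
```

View pics/ct4.png

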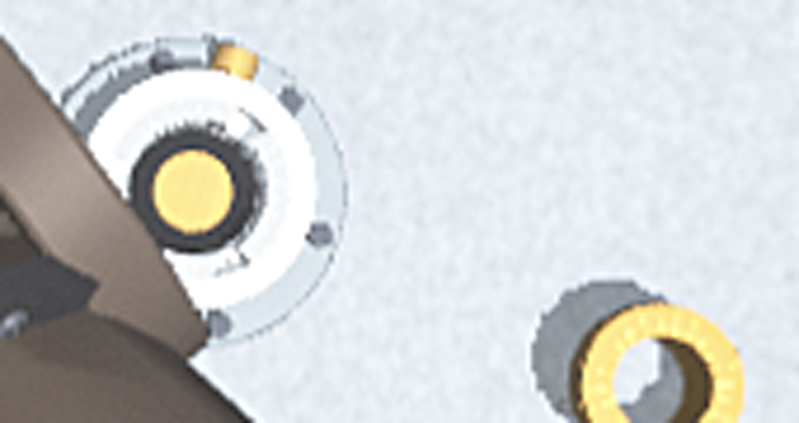

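{"method": "jog_arm", "body": {
  "motion": [
    [[0,0.04,-0.003],[0,0,0]],
    [[0,0.02,0],[0,0,0]],
    [[0,0,0],[0,0,0]]
  ]
}}

```text
t: 2.88
eef_pos: [525.9, 465.3, 199.7]
eef_rot: [[0.649, 0.001, 0.761], [-0.761, 0.001, 0.649], [0.0, -1.0, 0.002]]
force: [-0.4, 0.1, -0.2]
opening: 57.0
```

{"method": "jog_arm", "body": {
  "motion": [
    [[0,0,0],[0,0,0]],
    [[0,0,0],[0,0,0]],
    [[0,0,0],[0,0,0]],
    [[0,0,0],[0,0,0]]
  ],
  "gripper": 0.1,
  "newtons": 15
}}

```text
t: 3.38
eef_pos: [526.6, 465.7, 202.4]
eef_rot: [[0.649, 0.004, 0.761], [-0.761, 0.003, 0.649], [0.0, -1.0, 0.005]]
force: [0.4, 0.1, -0.6]
opening: 22.5
```

```bash
python3 - <<'E'
from h import *
np.set_printoptions(precision=3,suppress=True)
o=get_obs();print(o['eef_pos'],o['t'],o['opening'],o['force'])
p=snap('wrist','w5')
E
```

```text
[526.586 465.667 202.446] 3.375 22.5208820130345 [ 0.425  0.077 -0.594]
```

View pics/w5.png

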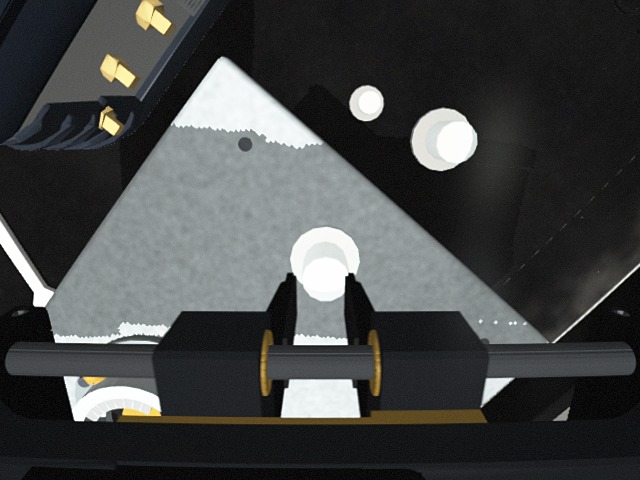

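```bash
python3 - <<'E'
from h import *
np.set_printoptions(precision=1,suppress=True)
p=viewer.snapshot('wrist');o=get_obs();R=o['eef_rot'];t=o['eef_pos'];print(t,o['opening'])
for v in [(0,0,0),(0,17,0),(0,17,11),(0,17,-11),(-10,17,11),(10,17,11),(-10,-6,11)]: print(v,np.array(proj(p,t+R@np.array(v))))
print(atz(p,325.5,278,196),atz(p,325,261,166))
print(p['view'])
E
```

```text
[526.6 465.7 202.3] 14.78090030293279
(0, 0, 0) [320.6 285. ]
(0, 17, 0) [320.6 272.4]
(0, 17, 11) [340.4 272.4]
(0, 17, -11) [300.8 272.4]
(-10, 17, 11) [340.6 255.5]
(10, 17, 11) [340.1 288.9]
(-10, -6, 11) [343.  271.3]
[527.8 468.3 196. ] [529.1 467.2 166. ]
[[   0.8    0.6    0.  -703.5]
 [  -0.6    0.7   -0.3   20. ]
 [  -0.2    0.2    1.  -391.7]
 [   0.     0.     0.     1. ]]
```

```bash
python3 - <<'E'
from h import *
np.set_printoptions(precision=1,suppress=True)
p=snap('wrist','w6');o=get_obs();print(o['eef_pos'],o['opening'],o['force'])
q=snap('side','s6')
cv2.imwrite('pics/c6.png',np.vstack([cv2.resize(p['img'][200:400,200:440,::-1],(600,400)),cv2.resize(q['img'][200:320,260:440,::-1],(600,400))])[:790])
E
```

```text
[526.6 465.6 202.3] 12.097170664099291 [0.1 0.5 0.1]
```

View pics/c6.png

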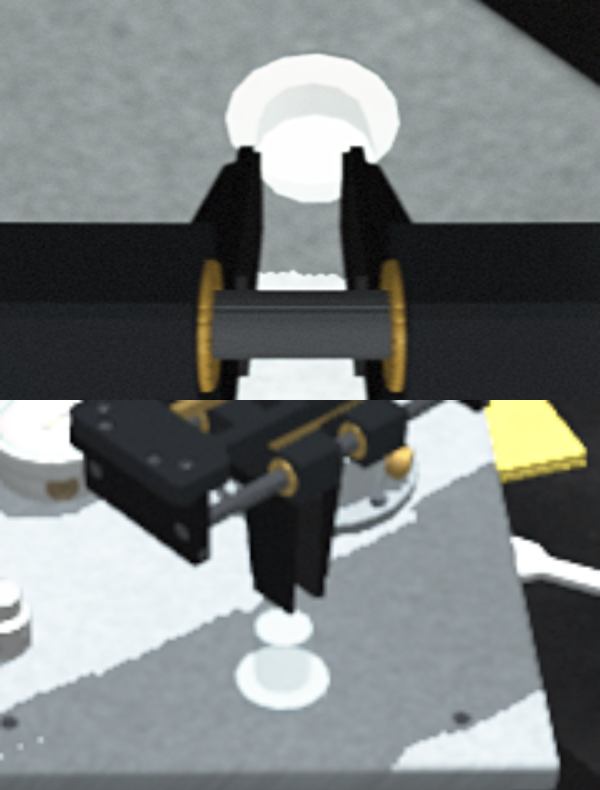

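```bash
python3 - <<'E'
from h import *
np.set_printoptions(precision=1,suppress=True)
p=viewer.snapshot('wrist');o=get_obs();R=o['eef_rot'];t=o['eef_pos'];print(t,o['opening'])
for c,r in [(298,276),(298,280),(300,300),(344,278),(342,278),(325,277),(325,270),(325,255),(325,230),(295,240),(298,320)]:
    w=world(p,c,r); print((c,r),w,R.T@(w-t))
p=viewer.snapshot('side')
for c,r in [(347,262),(346,258),(345,267),(345,284),(330,258)]:
    w=world(p,c,r); print((c,r),w,R.T@(w-t))
E
```

```text
[526.5 465.6 202.1] 10.221561532932029
(298, 276) [522.4 449.6 167.5] [  9.5  34.5 -13.7]
(298, 280) [525.7 445.  160.5] [ 15.1  41.6 -14.2]
(300, 300) [512.1 469.4 244.1] [-12.2 -42.1  -8.3]
(344, 278) [534.9 474.8 196.6] [-1.5  5.6 12.3]
(342, 278) [525.9 481.2 221.8] [-12.2 -19.6   9.7]
(325, 277) [526.9 468.7 196.6] [-2.1  5.5  2.3]
(325, 270) [524.2 471.8 197. ] [-6.2  5.1  2.3]
(325, 255) [519.5 477.4 194.3] [-13.5   7.8   2.3]
(325, 230) [515.9 482.2 167.6] [-19.5  34.6   2.5]
(295, 240) [507.4 464.4 161.5] [-11.5  40.5 -15.5]
(298, 320) [512.2 469.3 260.1] [-12.1 -58.   -8.2]
(347, 262) [527.9 481.  218.2] [-10.8 -16.   11.1]
(346, 258) [529.4 480.8 225.5] [ -9.6 -23.3  12.2]
(345, 267) [529.8 466.5 196.2] [1.5 5.9 3. ]
(345, 284) [529.9 479.4 174.4] [-8.3 27.8 11.4]
(330, 258) [550.6 401.8 159.5] [ 64.1  42.6 -23.3]
```

{"method": "jog_arm", "body": {
  "motion": [
    [[0,0,0],[0,0,0]],
    [[0,0,0],[0,0,0]],
    [[0,0,0],[0,0,0]],
    [[0,0.02,0.003],[0,0,0]],
    [[0,0.01,0],[0,0,0]],
    [[0,0,0],[0,0,0]]
  ],
  "gripper": 0.6
}}

```text
t: 4.42
eef_pos: [528.2, 467.0, 177.1]
eef_rot: [[0.649, 0.003, 0.761], [-0.761, 0.002, 0.649], [0.0, -1.0, 0.003]]
force: [0.1, -0.5, -0.3]
opening: 56.6
```

```bash
python3 - <<'E'
from h import *
np.set_printoptions(precision=1,suppress=True)
p=snap('wrist','w7');o=get_obs();print(o['eef_pos'],o['opening'],o['force'],o['t'])
q=snap('side','s7')
cv2.imwrite('pics/c7.png',np.vstack([cv2.resize(p['img'][200:400,200:440,::-1],(480,400)),cv2.resize(q['img'][220:320,280:400,::-1],(480,400))])[:790])
E
```

```text
[528.3 467.1 177.5] 56.65824499711143 [-0.9 -1.   0.3] 4.475
```

View pics/c7.png

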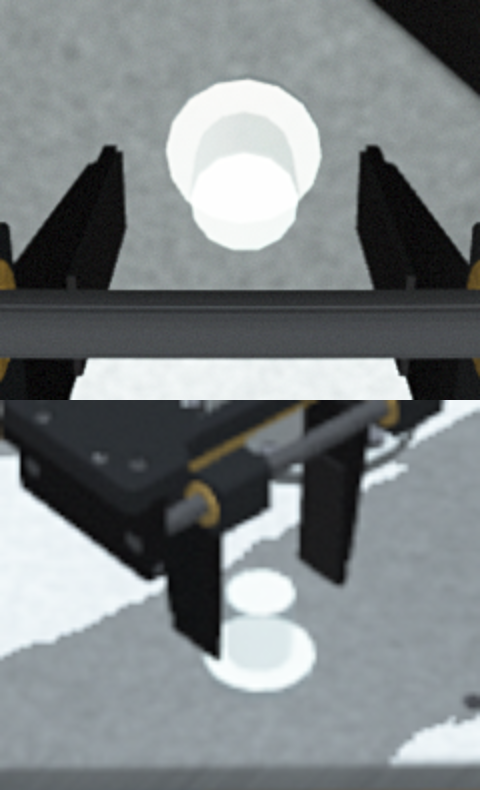

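```bash
python3 - <<'E'
from h import *
np.set_printoptions(precision=1,suppress=True)
p=viewer.snapshot('side');o=get_obs();R=o['eef_rot'];t=o['eef_pos'];print(t)
for y in (17,5,0,-5,-10,-15,-20):
  print(y,[np.array(proj(p,t+R@np.array((x,y,z)))) for x,z in((-10,28),(10,28),(-10,-28),(10,-28))])
for c,r in [(333,282),(332,278),(364,264),(362,262)]: w=world(p,c,r);print(w,R.T@(w-t))
E
```

```text
[528.5 467.3 178.3]
17 [array([336. , 296.9]), array([327. , 289.9]), array([363.4, 280.1]), array([354.4, 273.5])]
5 [array([336.1, 290.9]), array([327. , 283.9]), array([363.8, 274.2]), array([354.6, 267.6])]
0 [array([336.1, 288.4]), array([327. , 281.4]), array([363.9, 271.7]), array([354.7, 265.1])]
-5 [array([336.2, 285.8]), array([327. , 278.9]), array([364.1, 269.1]), array([354.9, 262.6])]
-10 [array([336.2, 283.3]), array([327. , 276.3]), array([364.2, 266.6]), array([355. , 260.1])]
-15 [array([336.3, 280.7]), array([327.1, 273.7]), array([364.3, 264. ]), array([355.1, 257.5])]
-20 [array([336.3, 278.1]), array([327.1, 271.1]), array([364.5, 261.5]), array([355.2, 255. ])]
[548.  494.3 192.2] [ -7.9 -13.7  32.4]
[549.5 496.9 202.2] [ -8.9 -23.7  35.3]
[501.  454.8 191.7] [ -8.4 -13.6 -28.9]
[503.7 450.  191.6] [ -3.  -13.4 -30. ]
```

{"method": "jog_arm", "body": {
  "motion": [
    [[0,0.011,0],[0,0,0]],
    [[0,0,0],[0,0,0]]
  ]
}}

```text
t: 4.82
eef_pos: [528.6, 467.4, 169.9]
eef_rot: [[0.649, 0.005, 0.761], [-0.761, 0.003, 0.649], [0.001, -1.0, 0.006]]
force: [0.5, 0.6, 0.3]
opening: 57.4
```

{"method": "jog_arm", "body": {
  "motion": [
    [[0,0,0],[0,0,0]],
    [[0,0,0],[0,0,0]],
    [[0,0,0],[0,0,0]],
    [[0,0,0],[0,0,0]]
  ],
  "gripper": 0.1,
  "newtons": 15
}}

```text
t: 5.32
eef_pos: [528.8, 467.4, 170.3]
eef_rot: [[0.649, 0.005, 0.761], [-0.761, 0.004, 0.649], [0.001, -1.0, 0.006]]
force: [-1.1, -1.3, -0.5]
opening: 25.5
```

```bash
python3 - <<'E'
from h import *
np.set_printoptions(precision=1,suppress=True)
p=snap('wrist','w8');o=get_obs();print(o['eef_pos'],o['opening'],o['force'],o['t'])
q=snap('side','s8')
cv2.imwrite('pics/c8.png',np.vstack([cv2.resize(p['img'][200:400,200:440,::-1],(480,400)),cv2.resize(q['img'][220:320,280:400,::-1],(480,400))])[:790])
o=get_obs();print(o['eef_pos'],o['opening'],o['force'],o['t'])
E
```

```text
[528.8 467.4 170.3] 25.378110900892004 [0.3 0.5 0.3] 5.375
[528.8 467.5 170.3] 25.336952075573034 [ 0.1 -0.1 -0.5] 5.425
```

View pics/c8.png

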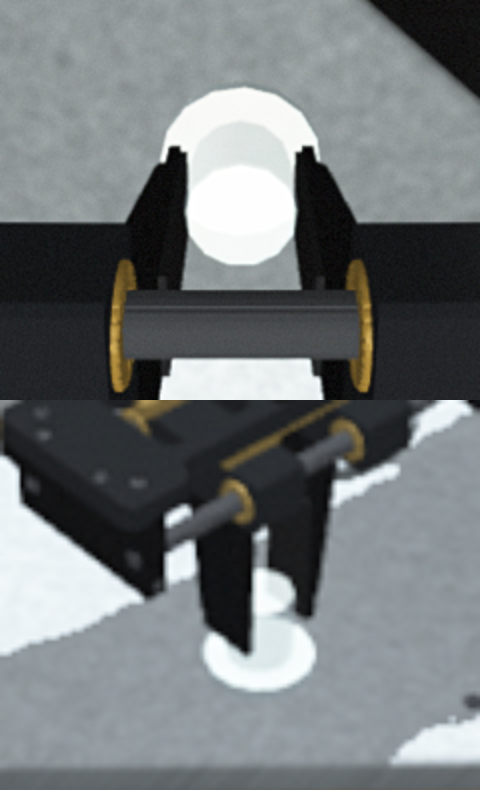

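{"method": "jog_arm", "body": {
  "motion": [
    [[0,-0.03,0],[0,0,0]],
    [[0,-0.07,0],[0,0,0]],
    [[0.056,0,-0.041],[0,0,0]],
    [[0.056,0,-0.041],[0,0,0]],
    [[0.056,0,-0.041],[0,0,0]],
    [[0.056,0,-0.041],[0,0,0]],
    [[0,0,0],[0,0,0]]
  ]
}}

```text
t: 6.3
eef_pos: [543.8, 254.0, 246.3]
eef_rot: [[0.651, 0.005, 0.759], [-0.759, 0.003, 0.651], [0.001, -1.0, 0.006]]
force: [0.7, 0.0, -0.3]
opening: 25.8
```

```bash
python3 - <<'E'
from h import *
np.set_printoptions(precision=1,suppress=True)
p=snap('wrist','w9');o=get_obs();print(o['eef_pos'],o['opening'],o['force'],o['t'])
q=snap('side','s9');q=snap('top','t9')
for d in viewer.recognise(p,'cell'): print(d,atz(p,*d['point'],196))
E
```

```text
[543.7 255.4 246.3] 25.24716064788494 [-0.2  0.6 -0.9] 6.35
{'point': [330.0, 137.9], 'confidence': 0.59} [501.8 311.7 196. ]
```

View pics/w9.png

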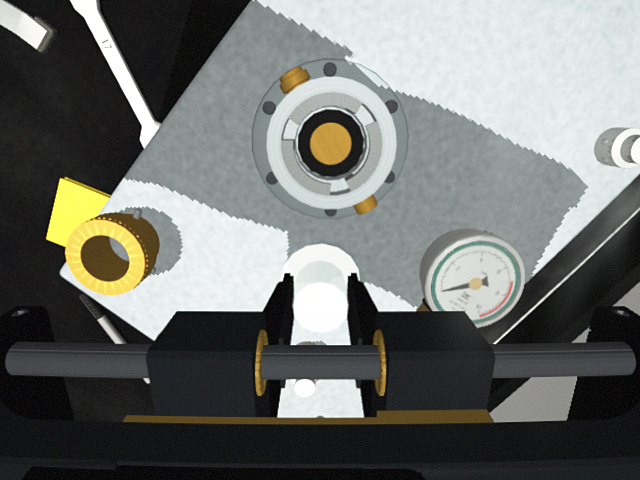

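View pics/s9.png

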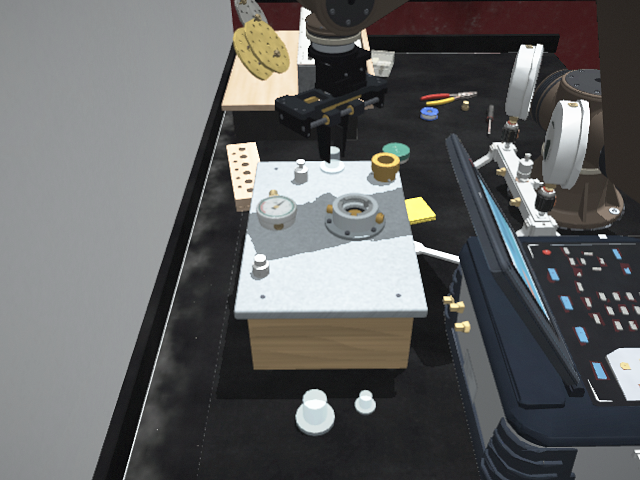

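```bash
cat >> h.py <<'E'
def ortho(p,cx,cy,z,half=60,s=5):
    n=int(2*half*s); a=(np.arange(n)/s-half)
    gx,gy=np.meshgrid(cx+a,cy-a) # cols +x, rows -y
    V=p['view']; q=np.einsum('ij,jhw->ihw',V,np.stack([gx,gy,np.full_like(gx,z),np.ones_like(gx)]))
    X=q[0]/-q[2];Y=q[1]/q[2]; f=1+p['k1']*(X*X+Y*Y)
    return cv2.remap(p['img'][:,:,::-1],(p['K'][0,0]*X*f+p['K'][0,2]).astype(np.float32),(p['K'][1,1]*Y*f+p['K'][1,2]).astype(np.float32),cv2.INTER_CUBIC)
E
python3 - <<'E'
from h import *
p=snap('wrist','w10')
im=ortho(p,505,307,196); cv2.imwrite('pics/o1.png',im)
r=snap('top','t10'); 
cv2.imwrite('pics/o2.png',ortho(r,505,307,196))
cv2.imwrite('pics/o3.png',np.hstack([ortho(p,441,160,197,40),ortho(r,441,160,197,40)]))
E
```

```text
(no output)
```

View pics/o1.png

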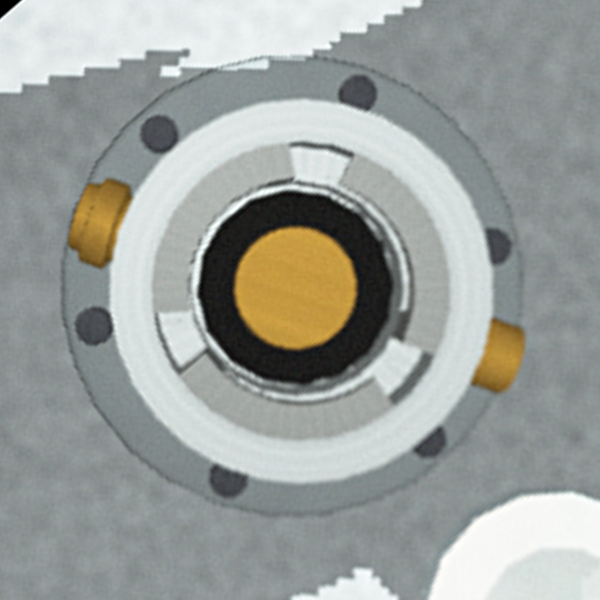

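View pics/o2.png

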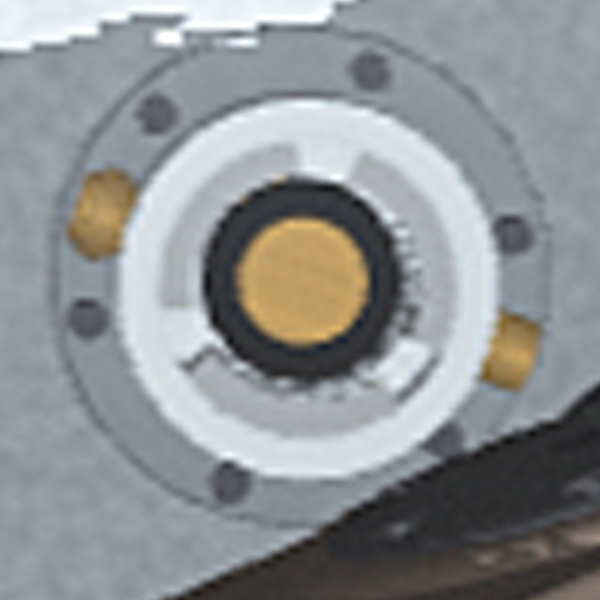

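View pics/o3.png

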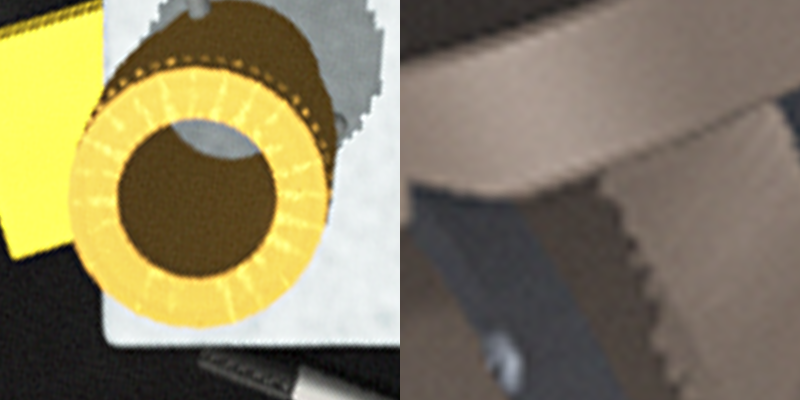

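{"method": "jog_arm", "body": {
  "motion": [
    [[-0.044,0,0.004],[0,0,0]],
    [[-0.044,0,0.004],[0,0,0]],
    [[0,0,0],[0,0,0]]
  ]
}}

```text
t: 6.98
eef_pos: [503.1, 315.4, 245.0]
eef_rot: [[0.656, 0.004, 0.754], [-0.754, 0.003, 0.656], [0.001, -1.0, 0.005]]
force: [-0.1, -0.3, -0.9]
opening: 25.5
```

```bash
python3 - <<'E'
from h import *
np.set_printoptions(precision=4,suppress=True)
p=snap('wrist','w11');
r=ortho(p,441,161,164.5,45,8); cv2.imwrite('pics/o4.png',r)
q=snap('side','s11');cv2.imwrite('pics/c11.png',cv2.resize(q['img'][150:250,290:410,::-1],(720,600)))
o=get_obs();print(o['eef_pos'],o['opening'],o['force'],o['t']);print(o['eef_rot'],o['eef_rot'].T@(np.array([505.8,309,205])-o['eef_pos'])/750)
E
```

```text
[504.2437 313.9124 244.972 ] 25.589334307609477 [-0.54   -0.879  -0.2925] 7.075
[[ 0.655   0.0044  0.7556]
 [-0.7556  0.0024  0.655 ]
 [ 0.0011 -1.      0.0049]] [ 0.0063  0.0533 -0.003 ]
```

View pics/w11.png

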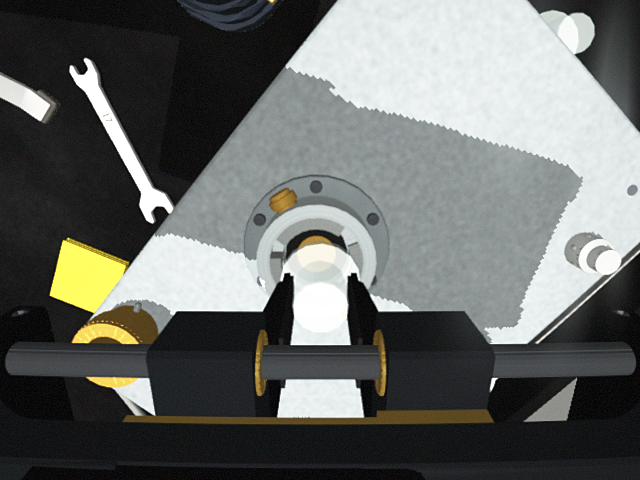

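View pics/c11.png

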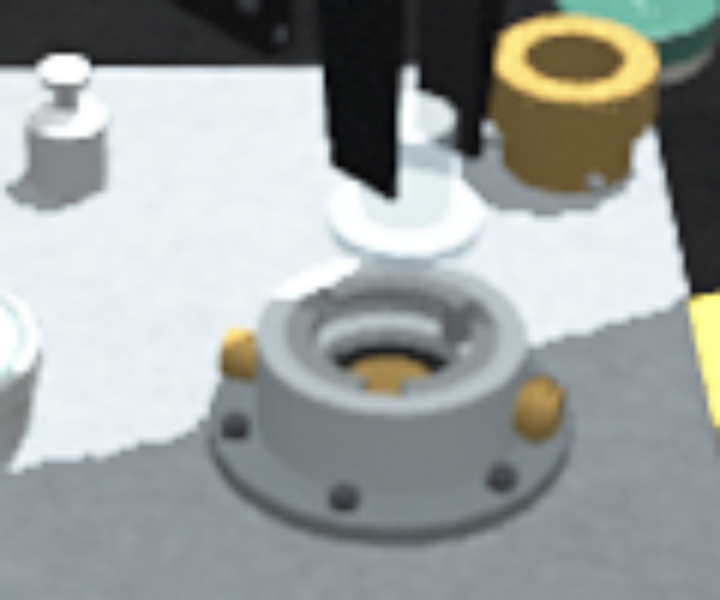

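{"method": "jog_arm", "body": {
  "motion": [
    [[0.006,0.03,-0.003],[0,0,0]],
    [[0,0.01,0],[0,0,0]],
    [[0,0,0],[0,0,0]]
  ]
}}

```text
t: 7.45
eef_pos: [507.2, 308.1, 214.7]
eef_rot: [[0.654, 0.005, 0.756], [-0.756, 0.002, 0.654], [0.002, -1.0, 0.006]]
force: [-0.3, -1.0, 0.6]
opening: 25.4
```

```bash
python3 - <<'E'
from h import *
np.set_printoptions(precision=4,suppress=True)
p=snap('wrist','w12');
q=snap('side','s12');cv2.imwrite('pics/c12.png',np.hstack([cv2.resize(q['img'][150:250,290:390,::-1],(400,400)),cv2.resize(p['img'][200:350,240:400,::-1],(400,400))]))
o=get_obs();print(o['eef_pos'],o['opening'],o['force'],o['t']);print(o['eef_rot'].T@(np.array([505.8,309,205])-o['eef_pos'])/750)
E
```

```text
[507.3044 308.3406 215.2103] 25.56263346589441 [-0.6052  0.6225 -1.1227] 7.55
[-0.002   0.0136 -0.001 ]
```

View pics/c12.png

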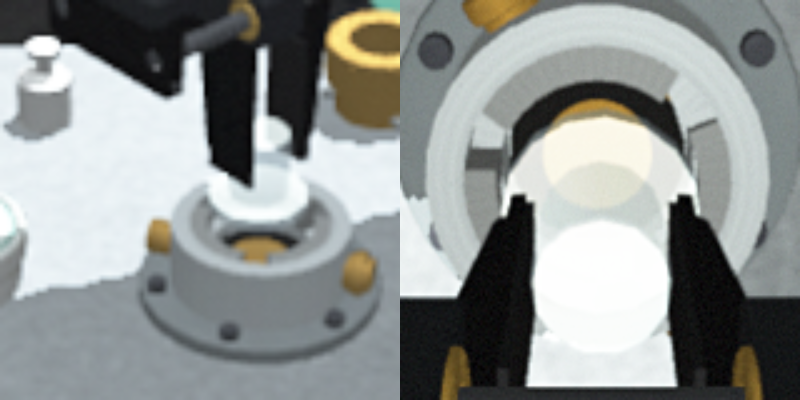

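View pics/o4.png

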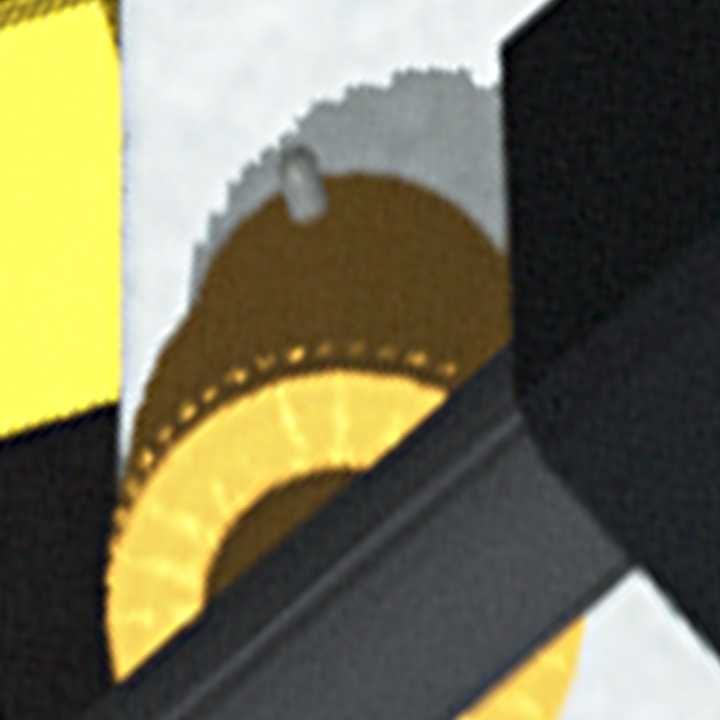

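{"method": "jog_arm", "body": {
  "motion": [
    [[-0.002,0.008,-0.001],[0,0,0]],
    [[0,0.008,0],[0,0,0]],
    [[0,0.006,0],[0,0,0]],
    [[0,0,0],[0,0,0]]
  ]
}}

```text
t: 8.05
eef_pos: [506.0, 309.3, 198.5]
eef_rot: [[0.655, 0.007, 0.756], [-0.756, 0.003, 0.655], [0.002, -1.0, 0.008]]
force: [-0.1, -0.2, -0.7]
opening: 25.2
```

```bash
python3 - <<'E'
from h import *
np.set_printoptions(precision=4,suppress=True)
o=get_obs();print(o['eef_pos'],o['opening'],o['force'],o['moment'],o['t']);print(o['eef_rot'].T@(np.array([505.8,309,188])-o['eef_pos'])/750)
E
```

```text
[505.9948 309.255  198.4522] 25.17825184082989 [-0.1067 -0.1962 -0.7199] [-0.      0.0463 -0.0191] 8.05
[ 0.0001  0.0139 -0.0005]
```

{"method": "jog_arm", "body": {
  "motion": [
    [[0,0.006,0],[0,0,0]],
    [[0,0.004,0],[0,0,0]],
    [[0,0.002,0],[0,0,0]],
    [[0,0,0],[0,0,0]]
  ]
}}

```text
t: 8.55
eef_pos: [506.2, 309.4, 188.9]
eef_rot: [[0.655, 0.008, 0.756], [-0.756, 0.004, 0.655], [0.002, -1.0, 0.008]]
force: [0.0, -0.7, 0.2]
opening: 25.1
```

```bash
python3 - <<'E'
from h import *
np.set_printoptions(precision=4,suppress=True)
o=get_obs();print(o['eef_pos'],o['opening'],o['force'],o['moment'],o['t'])
p=snap('wrist','w13');
q=snap('side','s13');cv2.imwrite('pics/c13.png',np.hstack([cv2.resize(q['img'][150:250,290:390,::-1],(400,400)),cv2.resize(p['img'][200:350,240:400,::-1],(400,400))]))
E
```

```text
[506.154  309.3522 188.9364] 25.109024198680817 [ 0.0127 -0.7298  0.2427] [0.0177 0.0183 0.0308] 8.55
```

View pics/c13.png

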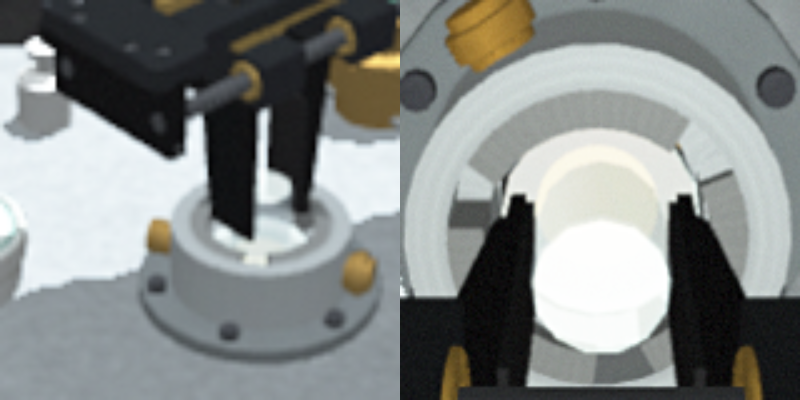

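{"method": "jog_arm", "body": {
  "motion": [
    [[0,0,0],[0,0,0]],
    [[0,0,0],[0,0,0]],
    [[0,-0.01,0],[0,0,0]],
    [[0,-0.05,0],[0,0,0]],
    [[0,-0.05,0],[0,0,0]]
  ],
  "gripper": 0.5
}}

```text
t: 9.28
eef_pos: [505.0, 308.7, 272.7]
eef_rot: [[0.654, 0.004, 0.756], [-0.756, 0.002, 0.654], [0.001, -1.0, 0.005]]
force: [0.5, -0.2, 0.4]
opening: 47.3
```

```bash
python3 - <<'E'
from h import *
np.set_printoptions(precision=4,suppress=True)
o=get_obs();print(o['eef_pos'],o['opening'],o['force'],o['t'],o['eef_rot'])
p=snap('wrist','w14');
q=snap('side','s14');cv2.imwrite('pics/c14.png',np.hstack([cv2.resize(q['img'][150:250,290:390,::-1],(400,400)),cv2.resize(p['img'][200:350,240:400,::-1],(400,400))]))
E
```

```text
[504.9676 308.7327 272.7312] 47.3168172522112 [ 0.4701 -0.1859  0.4408] 9.275 [[ 0.6545  0.0043  0.7561]
 [-0.7561  0.002   0.6545]
 [ 0.0013 -1.      0.0046]]
```

View pics/c14.png

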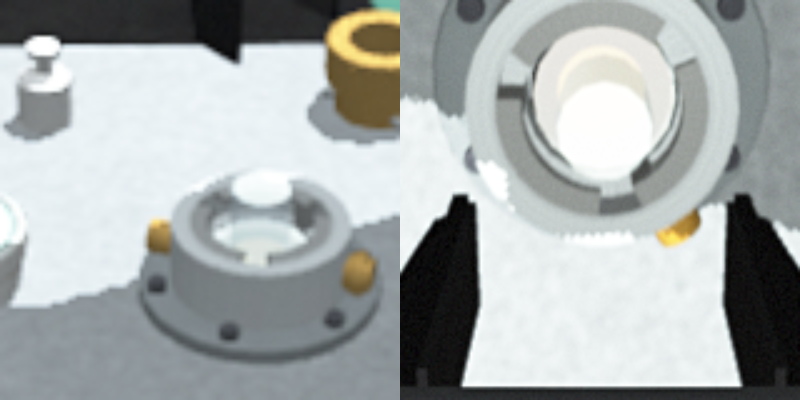

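{"method": "jog_arm", "body": {
  "motion": [
    [[0.042,0,-0.048],[0,0,0]],
    [[0.042,0,-0.048],[0,0,0]],
    [[0.042,0,-0.048],[0,0,0]],
    [[0.038,0,-0.044],[0,0,0]],
    [[0,0,0],[0,0,0]],
    [[0,0,0],[0,0,0]]
  ],
  "gripper": 0.8
}}

```text
t: 10.12
eef_pos: [478.7, 119.5, 274.1]
eef_rot: [[0.655, 0.012, 0.755], [-0.755, 0.005, 0.655], [0.004, -1.0, 0.012]]
force: [-0.0, 0.2, -0.2]
opening: 76.1
```

```bash
python3 - <<'E'
from h import *
np.set_printoptions(precision=3,suppress=True)
p=snap('wrist','w15')
o=get_obs();print(o['eef_pos'],o['opening'],o['force'],o['t'],o['joint_positions'],o['eef_rot'])
cv2.imwrite('pics/o5.png',np.hstack([ortho(p,441,161,197,40),ortho(p,441,161,164.5,40)]))
E
```

```text
[478.734 119.723 274.038] 76.08504393507818 [-0.272 -0.237  0.423] 10.175 [ 0.109  0.225  1.78   0.004  1.124 -0.608] [[ 0.656  0.012  0.755]
 [-0.755  0.005  0.656]
 [ 0.004 -1.     0.012]]
```

View pics/w15.png

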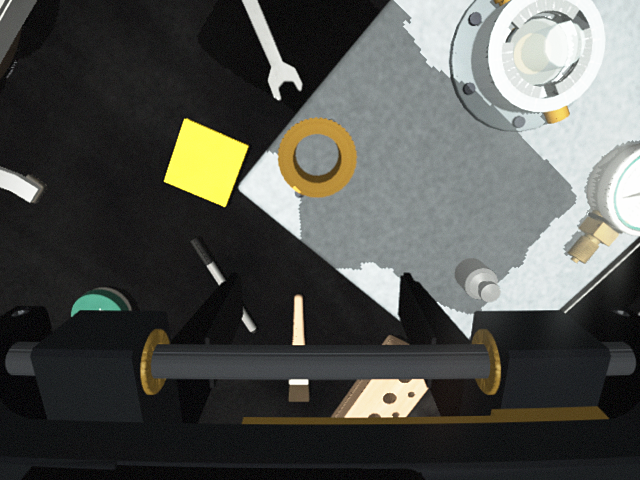

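View pics/o5.png

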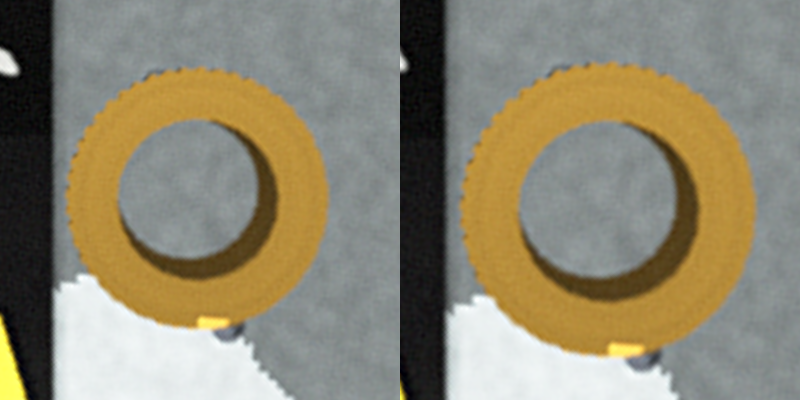

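{"method": "jog_arm", "body": {
  "motion": [
    [[-0.037,0,0],[-0.0076,0,0.0025]],
    [[-0.037,0,-0.002],[0,0,0]],
    [[0,0.065,0],[0,0,0]],
    [[0,0,0],[0,0,0]]
  ]
}}

```text
t: 10.68
eef_pos: [440.5, 165.7, 224.3]
eef_rot: [[0.659, 0.0, 0.752], [-0.752, 0.001, 0.659], [-0.0, -1.0, 0.001]]
force: [0.8, -0.1, 0.6]
opening: 76.3
```

```bash
python3 - <<'E'
from h import *
np.set_printoptions(precision=4,suppress=True)
p=snap('wrist','w16');q=snap('side','s16')
cv2.imwrite('pics/c16.png',np.hstack([cv2.resize(q['img'][80:200,300:440,::-1],(400,400)),cv2.resize(p['img'][150:350,200:440,::-1],(400,400))]))
o=get_obs();print(o['eef_pos'],o['opening'],o['force'],o['t'],o['eef_rot'])
print(o['eef_rot'].T@(np.array([440.6,161.6,168])-o['eef_pos'])/750)
E
```

```text
[442.4094 165.656  227.2098] 75.65294544900094 [ 0.647  -0.8651  0.3899] 10.775 [[ 0.6588  0.0056  0.7523]
 [-0.7523  0.0019  0.6588]
 [ 0.0022 -1.      0.0055]]
[ 0.0023  0.0789 -0.0058]
```

View pics/c16.png

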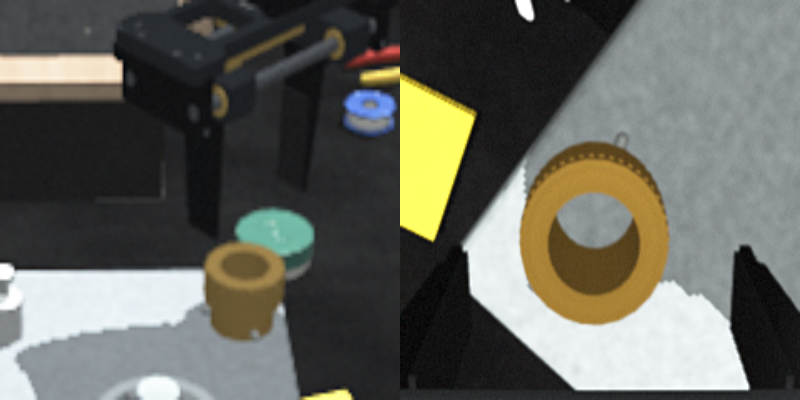

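{"method": "jog_arm", "body": {
  "motion": [
    [[0.002,0,-0.005],[0,0,0]],
    [[0,0.04,0],[-0.003,0,0.001]],
    [[0,0.03,0],[0,0,0]],
    [[0,0,0],[0,0,0]]
  ]
}}

```text
t: 11.28
eef_pos: [443.8, 161.9, 178.8]
eef_rot: [[0.658, 0.009, 0.753], [-0.753, 0.002, 0.658], [0.005, -1.0, 0.008]]
force: [-0.2, 1.0, 1.3]
opening: 76.3
```

```bash
python3 - <<'E'
from h import *
np.set_printoptions(precision=4,suppress=True)
p=snap('wrist','w17');q=snap('side','s17')
cv2.imwrite('pics/c17.png',np.hstack([cv2.resize(q['img'][80:200,300:440,::-1],(400,400)),cv2.resize(p['img'][150:350,200:440,::-1],(400,400))]))
o=get_obs();print(o['eef_pos'],o['opening'],o['force'],o['t'],o['eef_rot'])
print(o['eef_rot'].T@(np.array([440.6,161.6,168])-o['eef_pos'])/750)
cv2.imwrite('pics/o6.png',ortho(p,441,161,197,40))
E
```

```text
[444.3562 162.1169 179.8873] 75.91381797070844 [ 0.428   1.4605 -0.301 ] 11.375 [[ 0.6583  0.0115  0.7527]
 [-0.7527  0.0022  0.6583]
 [ 0.006  -0.9999  0.0101]]
[-0.0029  0.0158 -0.0044]
```

View pics/c17.png

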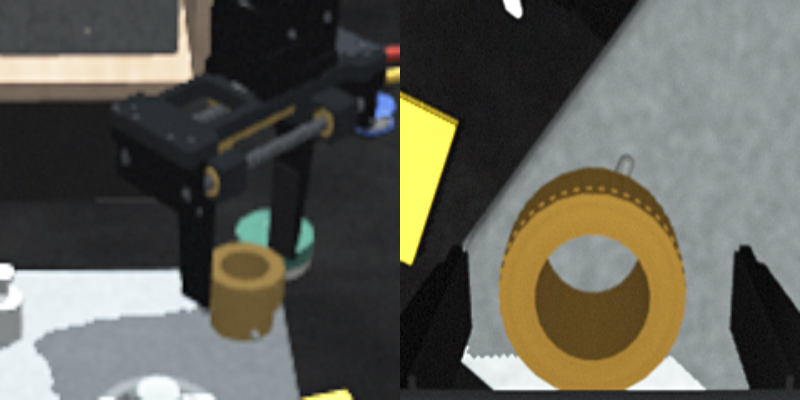

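View pics/o6.png

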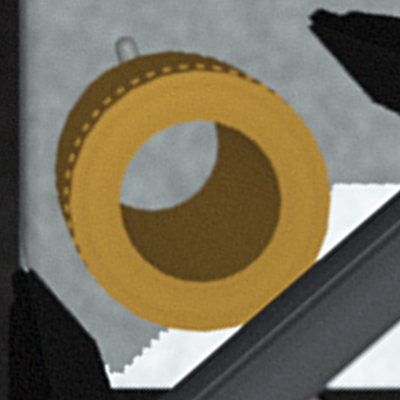

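{"method": "jog_arm", "body": {
  "motion": [
    [[-0.003,0.014,-0.005],[-0.007,0,0.004]],
    [[0,0,0],[0,0,0]]
  ]
}}

```text
t: 11.62
eef_pos: [440.6, 161.3, 170.4]
eef_rot: [[0.658, 0.001, 0.753], [-0.753, 0.0, 0.658], [0.001, -1.0, 0.001]]
force: [-0.6, -0.5, -0.2]
opening: 76.1
```

{"method": "jog_arm", "body": {
  "motion": [
    [[0,0,0],[0,0,0]],
    [[0,0,0],[0,0,0]],
    [[0,0,0],[0,0,0]],
    [[0,0,0],[0,0,0]]
  ],
  "gripper": 0.4,
  "newtons": 40
}}

```text
t: 12.12
eef_pos: [440.8, 161.4, 170.9]
eef_rot: [[0.658, 0.002, 0.753], [-0.753, 0.0, 0.658], [0.001, -1.0, 0.002]]
force: [-0.6, 0.0, -1.4]
opening: 50.9
```

```bash
python3 - <<'E'
from h import *
np.set_printoptions(precision=4,suppress=True)
p=snap('wrist','w18');q=snap('side','s18')
cv2.imwrite('pics/c18.png',np.hstack([cv2.resize(q['img'][80:200,300:440,::-1],(400,400)),cv2.resize(p['img'][150:350,200:440,::-1],(400,400))]))
o=get_obs();print(o['eef_pos'],o['opening'],o['force'],o['t'],o['eef_rot'])
cv2.imwrite('pics/o7.png',np.hstack([ortho(p,441,161,197,40),ortho(p,441,161,164.5,40)]))
E
```

```text
[440.8258 161.4373 170.934 ] 51.1964553041617 [ 0.2667 -0.0392 -0.1718] 12.225 [[ 0.6583  0.0018  0.7528]
 [-0.7528  0.0003  0.6583]
 [ 0.001  -1.      0.0015]]
```

View pics/c18.png

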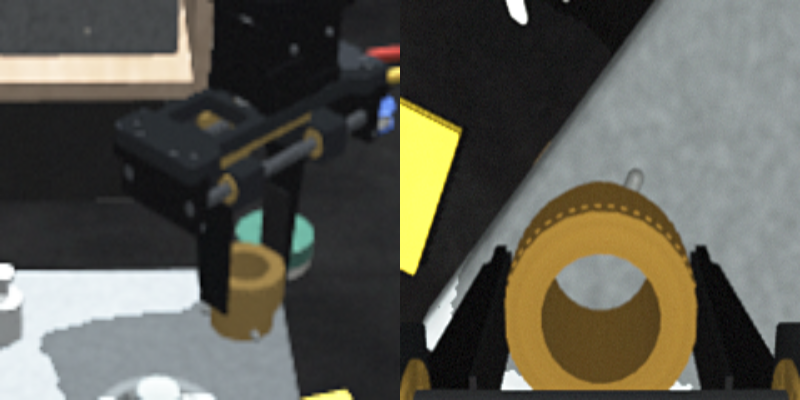

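View pics/o7.png

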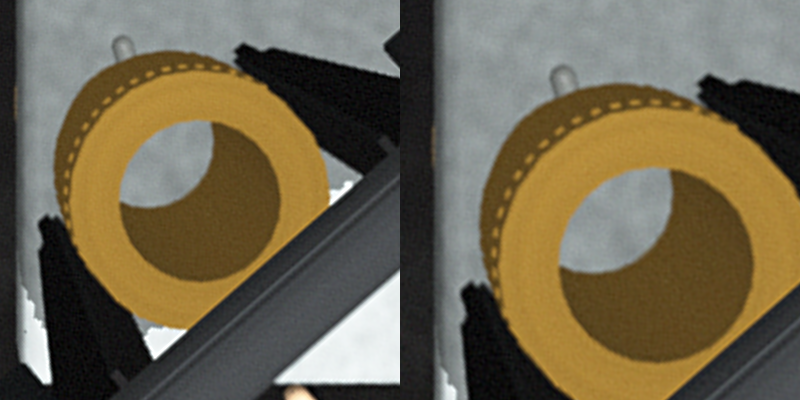

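{"method": "jog_arm", "body": {
  "motion": [
    [[0,-0.03,0],[0,0,0]],
    [[0,-0.07,0],[0,0,0]],
    [[-0.03,0,0.065],[0,0,0]],
    [[-0.03,0,0.065],[0,0,0]],
    [[-0.03,0,0.065],[0,0,0]],
    [[0,0,0],[0,0.091,0]],
    [[0,0,0],[0,0.091,0]],
    [[0,0,0],[0,0.091,0]],
    [[0,0,0],[0,0,0]],
    [[0,0,0],[0,0,0]]
  ]
}}

```text
t: 13.48
eef_pos: [507.8, 313.4, 247.1]
eef_rot: [[0.277, -0.001, 0.961], [-0.961, -0.0, 0.277], [0.0, -1.0, -0.001]]
force: [0.2, 1.2, -1.1]
opening: 51.1
```

```bash
cat > st.py <<'E'
from h import *
import sys
np.set_printoptions(precision=4,suppress=True)
def st(tz):
    o=get_obs();R=o['eef_rot'];print(o['eef_pos'],round(o['opening'],1),o['force'],o['moment'],o['t'],o['joint_positions']);print(R)
    print('shift',R.T@(np.array([505.9,309.1,tz])-o['eef_pos'])/750,'yaw',np.degrees(np.arctan2(R[1,2],R[0,2])),'tiltfix',-R[2,2]/1.5708,R[2,0]/1.5708)
E
python3 - <<'E'
from st import *
p=snap('wrist','w19');q=snap('side','s19')
st(228)
cv2.imwrite('pics/c19.png',np.hstack([cv2.resize(q['img'][130:250,280:420,::-1],(400,400)),cv2.resize(p['img'][150:350,200:440,::-1],(400,400))]))
E
```

```text
[507.8155 313.4175 247.1569] 50.7 [ 0.8291  0.966  -1.8478] [-0.0068  0.0629 -0.0258] 13.575 [ 0.4424  0.4109  1.5743 -0.0001  1.1569  0.1628]
[[ 0.2759 -0.0004  0.9612]
 [-0.9612 -0.0003  0.2759]
 [ 0.0002 -1.     -0.0005]]
shift [ 0.0048  0.0255 -0.004 ] yaw 16.017290897061507 tiltfix 0.00030032307703942683 0.00011939312348733941
```

View pics/c19.png

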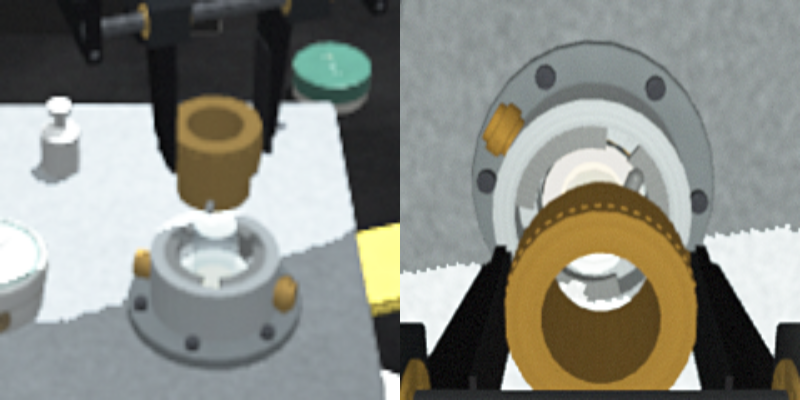

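{"method": "jog_arm", "body": {
  "motion": [
    [[0.005,0.01,-0.004],[0,0,0]],
    [[0,0.012,0],[0,0,0]],
    [[0,0,0],[0,0,0]],
    [[0,0,0],[0,0,0]]
  ]
}}

```text
t: 14.08
eef_pos: [505.7, 308.3, 229.1]
eef_rot: [[0.278, -0.001, 0.961], [-0.961, -0.001, 0.278], [0.0, -1.0, -0.001]]
force: [-0.4, 0.8, -0.8]
opening: 50.9
```

```bash
python3 - <<'E'
from st import *
p=snap('wrist','w20');q=snap('side','s20')
st(208)
cv2.imwrite('pics/c20.png',np.hstack([cv2.resize(q['img'][130:250,280:420,::-1],(400,400)),cv2.resize(p['img'][150:350,200:440,::-1],(400,400))]))
E
```

```text
[505.6552 308.3611 229.2229] 50.6 [-0.1852 -0.5604 -0.8116] [-0.0107  0.0304 -0.0368] 14.175 [ 0.4362  0.4203  1.6092 -0.0002  1.1132  0.1548]
[[ 0.2778 -0.0009  0.9606]
 [-0.9606 -0.0006  0.2778]
 [ 0.0003 -1.     -0.001 ]]
shift [-0.0009  0.0283  0.0006] yaw 16.126967313135072 tiltfix 0.000656449918663817 0.00019094899242543618
```

View pics/c20.png

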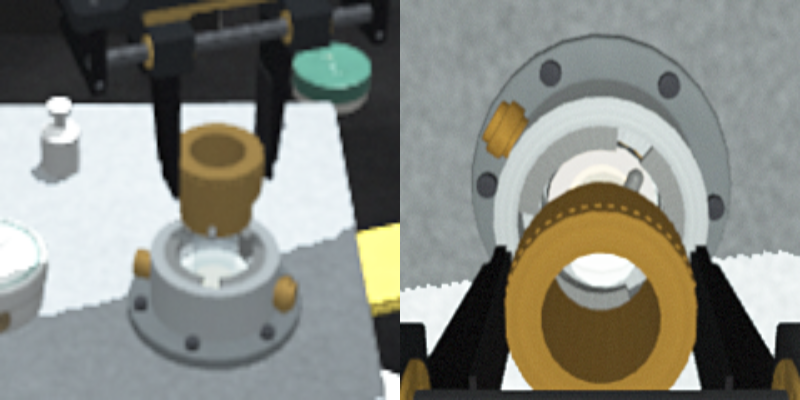

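{"method": "jog_arm", "body": {
  "motion": [
    [[-0.001,0.008,0.0005],[0,0,0]],
    [[0,0.008,0],[0,0,0]],
    [[0,0.007,0],[0,0,0]],
    [[0,0,0],[0,0,0]]
  ]
}}

```text
t: 14.68
eef_pos: [505.8, 309.3, 210.7]
eef_rot: [[0.278, -0.001, 0.961], [-0.961, -0.001, 0.278], [0.0, -1.0, -0.001]]
force: [0.2, 0.4, -0.3]
opening: 50.8
```

```bash
python3 - <<'E'
from st import *
p=snap('wrist','w21');q=snap('side','s21')
st(195.5)
cv2.imwrite('pics/c21.png',np.hstack([cv2.resize(q['img'][130:250,280:420,::-1],(400,400)),cv2.resize(p['img'][150:350,200:440,::-1],(400,400))]))
E
```

```text
[505.956  309.4296 211.1965] 51.1 [-1.076   0.2774 -0.2109] [-0.0083  0.0222 -0.042 ] 14.775 [ 0.4376  0.4383  1.6307 -0.0001  1.0729  0.156 ]
[[ 0.278  -0.0002  0.9606]
 [-0.9606 -0.0002  0.278 ]
 [ 0.0002 -1.     -0.0003]]
shift [ 0.0004  0.0209 -0.0002] yaw 16.140292521697678 tiltfix 0.00019297229393649317 0.00010039041339230111
```

View pics/c21.png

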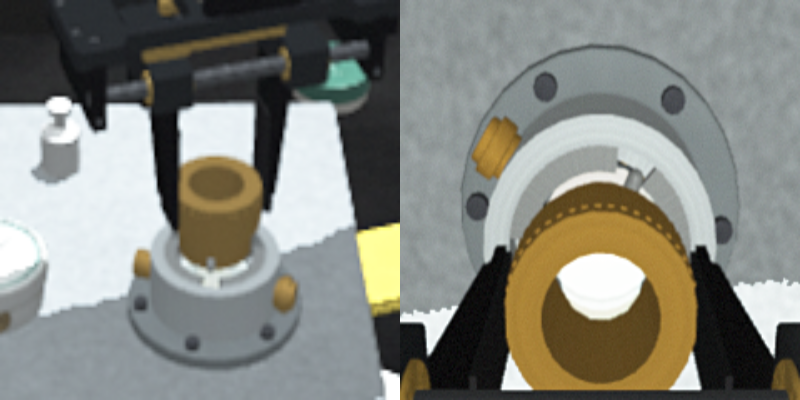

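{"method": "jog_arm", "body": {
  "motion": [
    [[0,0.006,0],[0,0,0]],
    [[0,0.004,0],[0,0,0]],
    [[0,0,0],[0,0,0]]
  ]
}}

```text
t: 15.15
eef_pos: [506.1, 309.4, 203.4]
eef_rot: [[0.278, 0.0, 0.961], [-0.961, -0.0, 0.278], [0.0, -1.0, 0.0]]
force: [-0.0, -0.0, -0.8]
opening: 51.1
```

```bash
python3 - <<'E'
from st import *
st(195.5)
E
```

```text
[506.0717 309.425  203.4288] 51.1 [-0.0011 -0.0376 -0.8375] [-0.0371  0.0478 -0.0331] 15.15 [ 0.4375  0.446   1.6403 -0.0001  1.0551  0.156 ]
[[ 0.2779  0.0003  0.9606]
 [-0.9606 -0.      0.2779]
 [ 0.0001 -1.      0.0002]]
shift [ 0.0004  0.0106 -0.0003] yaw 16.133956418356263 tiltfix -0.0001523646819482364 5.305899405561089e-05
```

Underside at 192.5, below where the pins would rest on the rim, no force. Continue.

{"method": "jog_arm", "body": {
  "motion": [
    [[0,0.005,0],[0,0,0]],
    [[0,0.004,0],[0,0,0]],
    [[0,0.002,0],[0,0,0]],
    [[0,0,0],[0,0,0]]
  ]
}}

```text
t: 15.65
eef_pos: [506.1, 309.5, 194.9]
eef_rot: [[0.278, 0.0, 0.961], [-0.961, 0.0, 0.278], [0.0, -1.0, 0.001]]
force: [-1.6, 0.4, 1.7]
opening: 50.8
```

```bash
python3 - <<'E'
from st import *
st(195.5)
p=snap('wrist','w22');q=snap('side','s22')
cv2.imwrite('pics/c22.png',np.hstack([cv2.resize(q['img'][130:250,280:420,::-1],(400,400)),cv2.resize(p['img'][150:350,200:440,::-1],(400,400))]))
E
```

```text
[506.0967 309.5031 194.8869] 50.8 [-1.6334  0.3924  1.6814] [-0.0947  0.1867  0.0177] 15.65 [ 0.4376  0.4546  1.6506 -0.0001  1.0359  0.156 ]
[[ 0.278   0.0005  0.9606]
 [-0.9606  0.0001  0.278 ]
 [ 0.     -1.      0.0005]]
shift [ 0.0004 -0.0008 -0.0004] yaw 16.138511591507353 tiltfix -0.0003221848115591782 1.0818797918646683e-05
```

View pics/c22.png

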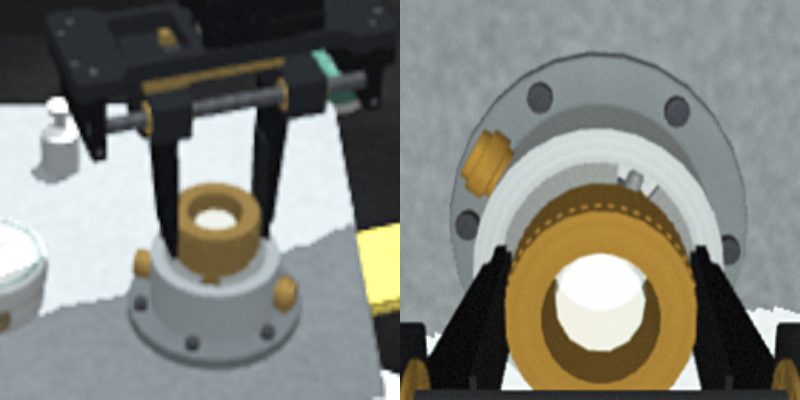

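{"method": "jog_arm", "body": {
  "motion": [
    [[0,0,0],[0,0.06,0]],
    [[0,0,0],[0,0.06,0]],
    [[0,0,0],[0,0.06,0]],
    [[0,0,0],[0,0.06,0]],
    [[0,0,0],[0,0,0]]
  ]
}}

```text
t: 16.38
eef_pos: [506.3, 309.5, 195.0]
eef_rot: [[-0.106, 0.001, 0.994], [-0.994, 0.0, -0.106], [-0.001, -1.0, 0.001]]
force: [0.5, -0.5, -0.8]
opening: 51.2
```

```bash
python3 - <<'E'
from st import *
st(195)
E
```

```text
[506.3468 309.55   194.9551] 51.2 [ 0.4741 -0.5457 -0.8424] [-0.039   0.0529  0.0083] 16.375 [ 0.4375  0.4546  1.6505 -0.0002  1.0352  0.5437]
[[-0.1059  0.0012  0.9944]
 [-0.9944  0.0004 -0.1059]
 [-0.0005 -1.      0.0012]]
shift [ 0.0007 -0.0001 -0.0005] yaw -6.080013066818897 tiltfix -0.0007523560570388249 -0.0003424555662457763
```

{"method": "jog_arm", "body": {
  "motion": [
    [[0,0,0],[0,0.06,0]],
    [[0,0,0],[0,0.06,0]],
    [[0,0,0],[0,0.06,0]],
    [[0,0.0004,0],[0,0.06,0]],
    [[0,0,0],[0,0,0]]
  ]
}}

```text
t: 17.0
eef_pos: [506.7, 309.6, 195.0]
eef_rot: [[-0.463, 0.002, 0.886], [-0.886, 0.001, -0.463], [-0.002, -1.0, 0.002]]
force: [-0.3, -0.1, 0.6]
opening: 51.1
```

```bash
python3 - <<'E'
from st import *
st(195)
p=snap('wrist','w23')
cv2.imwrite('pics/c23.png',cv2.resize(p['img'][120:350,200:440,::-1],(600,575)))
E
```

```text
[506.7134 309.6399 194.991 ] 51.1 [-0.2716 -0.0734  0.562 ] [-0.0263  0.2111 -0.0062] 17.0 [ 0.4375  0.4546  1.6503 -0.0003  1.0342  0.9193]
[[-0.4632  0.0023  0.8862]
 [-0.8862  0.0008 -0.4632]
 [-0.0018 -1.      0.0017]]
shift [ 0.0011 -0.     -0.0006] yaw -27.59614817739862 tiltfix -0.0010926122190114398 -0.0011266298890286071
```

View pics/c23.png

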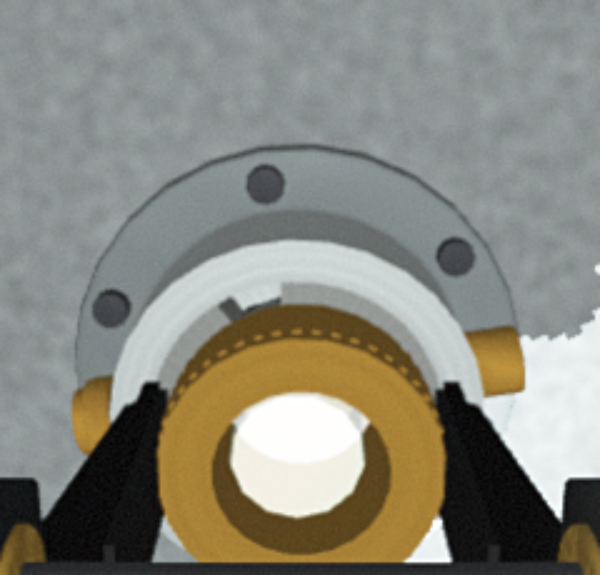

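{"method": "jog_arm", "body": {
  "motion": [
    [[0,0.0004,0],[-0.001,0.06,-0.001]],
    [[0,0.0004,0],[0,0.06,0]],
    [[0,0.0004,0],[0,0.06,0]],
    [[0,0.0004,0],[0,0.06,0]],
    [[0,0,0],[0,0,0]]
  ]
}}

```text
t: 17.68
eef_pos: [506.6, 309.4, 194.3]
eef_rot: [[-0.752, 0.001, 0.659], [-0.659, -0.0, -0.752], [-0.0, -1.0, 0.001]]
force: [-0.6, 0.5, 0.2]
opening: 51.2
```

```bash
python3 - <<'E'
from st import *
st(195)
E
```

```text
[506.6458 309.3901 194.2635] 51.2 [-0.5761  0.4579  0.2373] [-0.038   0.1034 -0.1113] 17.675 [ 0.4372  0.456   1.6501 -0.0006  1.0352  1.2889]
[[-0.7521  0.0005  0.659 ]
 [-0.659  -0.0004 -0.7521]
 [-0.0001 -1.      0.0006]]
shift [ 0.001  -0.001  -0.0004] yaw -48.776015038772 tiltfix -0.00039194887023728467 -9.53737071380248e-05
```

{"method": "jog_arm", "body": {
  "motion": [
    [[0,0.0006,0],[0,0.05,0]],
    [[0,0.0006,0],[0,0.05,0]],
    [[0,0.0005,0],[0,0.05,0]],
    [[0,0,0],[0,0,0]]
  ]
}}

```text
t: 18.18
eef_pos: [506.5, 309.2, 193.6]
eef_rot: [[-0.88, 0.001, 0.475], [-0.475, -0.001, -0.88], [-0.0, -1.0, 0.001]]
force: [-0.2, 0.3, 0.7]
opening: 50.9
```

```bash
python3 - <<'E'
from st import *
st(195)
E
```

```text
[506.4935 309.2385 193.6171] 50.9 [-0.168   0.2591  0.7149] [-0.0585  0.0995 -0.1421] 18.175 [ 0.4373  0.4563  1.6514 -0.0011  1.0335  1.5135]
[[-0.8799  0.0007  0.4752]
 [-0.4752 -0.0007 -0.8799]
 [-0.0003 -1.      0.001 ]]
shift [ 0.0008 -0.0018 -0.0002] yaw -61.63079925062444 tiltfix -0.0006154029559655502 -0.00020283184344339073
```

{"method": "jog_arm", "body": {
  "motion": [
    [[0,0.0005,0],[0,0.04,0]],
    [[0,0.0005,0],[0,0.04,0]],
    [[0,0,0],[0,0.03,0]]
  ]
}}

```text
t: 18.55
eef_pos: [506.2, 309.1, 193.2]
eef_rot: [[-0.945, 0.0, 0.326], [-0.326, -0.001, -0.945], [0.0, -1.0, 0.001]]
force: [-2.2, -1.1, -0.2]
opening: 50.8
```

```bash
python3 - <<'E'
from st import *
st(195)
p=snap('wrist','w24')
cv2.imwrite('pics/c24.png',cv2.resize(p['img'][120:350,200:440,::-1],(600,575)))
E
```

```text
[506.2183 309.116  193.18  ] 50.8 [-2.193  -1.0669 -0.2215] [-0.1933  0.548   0.3445] 18.55 [ 0.4375  0.4566  1.6523 -0.0015  1.0329  1.6765]
[[-0.9452  0.0004  0.3264]
 [-0.3264 -0.0012 -0.9452]
 [ 0.     -1.      0.0013]]
shift [ 0.0004 -0.0024 -0.0001] yaw -70.94889828991832 tiltfix -0.0008190298950275624 1.6629749801486073e-05
```

View pics/c24.png

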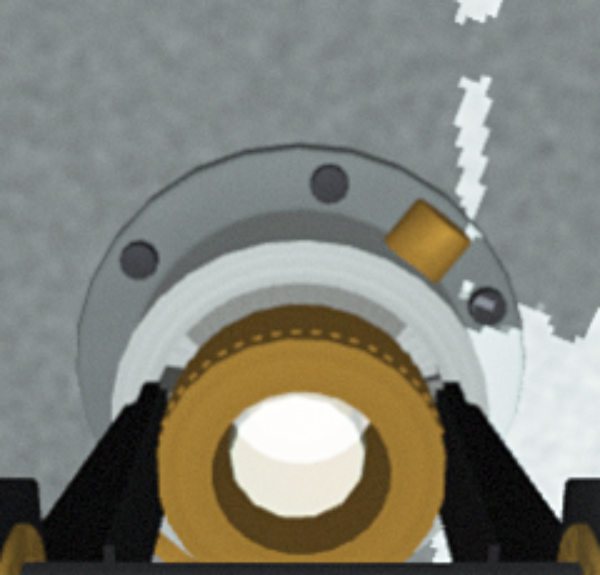

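{"method": "jog_arm", "body": {
  "motion": [
    [[0,0.0004,0],[0,0.04,0]],
    [[0,0,0],[0,0.04,0]]
  ]
}}

```text
t: 18.85
eef_pos: [505.8, 309.0, 193.1]
eef_rot: [[-0.977, 0.0, 0.213], [-0.213, -0.002, -0.977], [0.0, -1.0, 0.002]]
force: [1.4, -0.3, 2.4]
opening: 51.1
```

```bash
python3 - <<'E'
from st import *
st(195)
E
```

```text
[505.8024 309.0115 193.1309] 51.1 [ 1.4392 -0.3207  2.368 ] [ 0.0714 -0.4915  1.7347] 18.85 [ 0.4381  0.4564  1.6528 -0.0027  1.0333  1.7956]
[[-0.9771  0.0002  0.213 ]
 [-0.213  -0.0024 -0.9771]
 [ 0.0003 -1.      0.0024]]
shift [-0.0002 -0.0025 -0.0001] yaw -77.70304676765399 tiltfix -0.001546125171783824 0.00022032804330294356
```

{"method": "jog_arm", "body": {
  "motion": [
    [[0,0,0],[0,0,0]],
    [[0,0,0],[0,0,0]],
    [[0,0,0],[0,0,0]],
    [[0,-0.03,0],[0,0,0]],
    [[0,-0.07,0],[0,0,0]],
    [[0.05,0,0],[0,0,0]],
    [[0.05,0,0],[0,0,0]],
    [[0,0,0],[0,0,0]]
  ],
  "gripper": 0.75
}}

```text
t: 19.85
eef_pos: [431.5, 292.1, 270.0]
eef_rot: [[-0.974, -0.0, 0.225], [-0.225, -0.001, -0.974], [0.0, -1.0, 0.001]]
force: [0.4, -0.1, -0.4]
opening: 71.3
```

```bash
python3 - <<'E'
from st import *
p=snap('wrist','w25');st(195);q=snap('side','s25')
cv2.imwrite('pics/c25.png',cv2.resize(q['img'][150:250,280:400,::-1],(720,600)))
c,z=506,184
m=(221)
for dz in (219,221,223): pass
cv2.imwrite('pics/o8.png',ortho(p,506,309,221,40,7))
# ring top depths
for n,pp in (('w',p),('s',q)):
  for a in range(0,360,45):
    w=np.array([506+20.5*np.cos(np.radians(a)),309+20.5*np.sin(np.radians(a)),221]); u,v=proj(pp,w); print(n,a,world(pp,u,v).round(1))
E
```

```text
[432.6269 292.3326 269.8335] 71.4 [0.2129 0.5079 1.3712] [0.0258 0.1407 0.0437] 19.9 [ 0.4684  0.2785  1.7167 -0.0015  1.1468  1.8135]
[[-0.9745  0.0003  0.2244]
 [-0.2244 -0.0014 -0.9745]
 [ 0.     -1.      0.0014]]
shift [-0.1002  0.0998 -0.    ] yaw -77.03440086553181 tiltfix -0.0008828014681360794 2.087782858226271e-05
w 0 [526.5 309.  220.3]
w 45 [520.5 323.6 219.9]
w 90 [506.  329.6 220.2]
w 135 [491.3 323.6 219. ]
w 180 [485.5 309.  221.2]
w 225 [491.5 294.5 220.4]
w 270 [506.  288.4 219.4]
w 315 [510.4 310.4 451.9]
s 0 [526.5 308.8 220.8]
s 45 [520.5 322.7 220.5]
s 90 [505.9 328.6 220.4]
s 135 [491.8 326.7 223.1]
s 180 [485.4 308.1 220.4]
s 225 [491.4 293.3 220.2]
s 270 [506.  288.3 220.9]
s 315 [520.4 291.8 219.2]
```

View pics/w25.png

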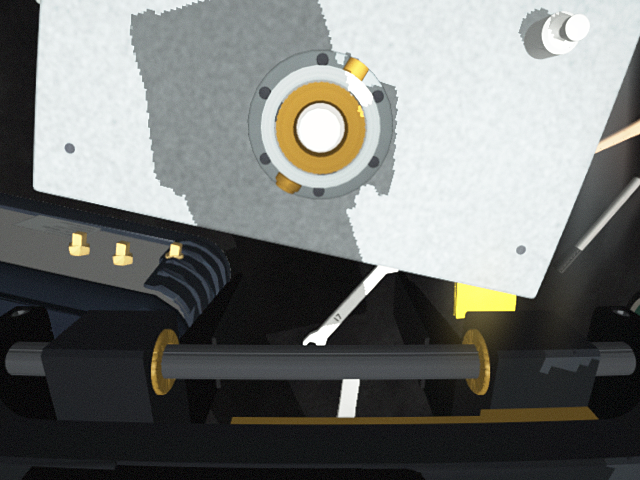

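View pics/c25.png

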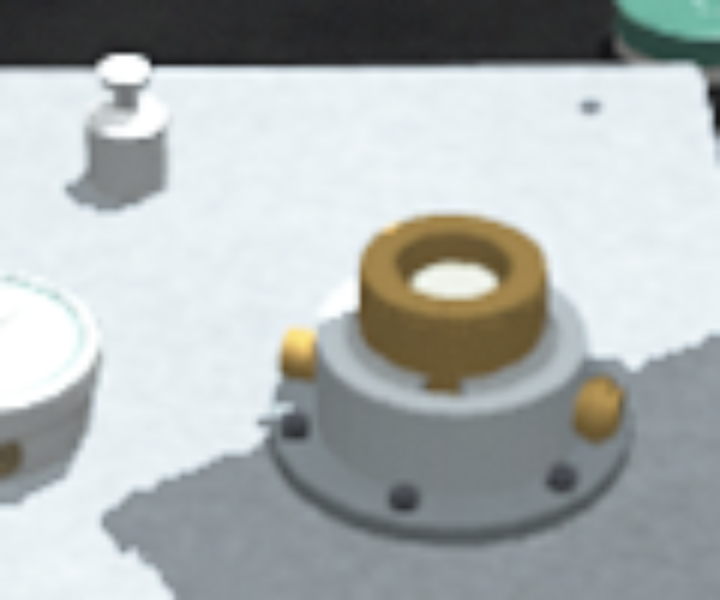

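View pics/o8.png

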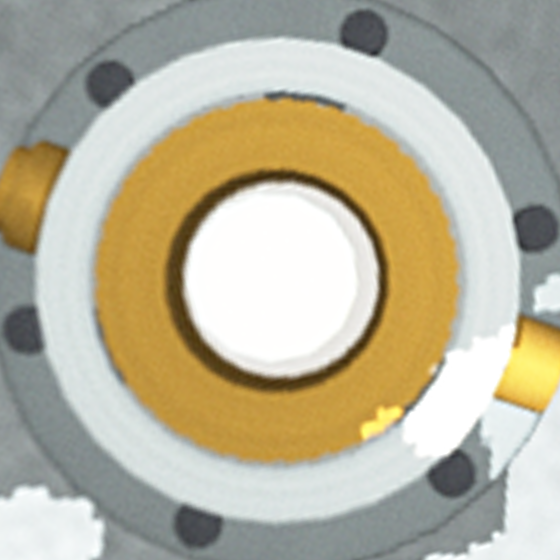

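```bash
python3 - <<'E'
from st import *
for n in('wrist','side'):
  p=viewer.snapshot(n)
  for R,z in ((20.5,219.5),(33.5,196),(8,212),(60,160)):
    v=[]
    for a in range(0,360,5):
      w=np.array([506.2+R*np.cos(np.radians(a)),309.1+R*np.sin(np.radians(a)),z]);u,vv=proj(p,w); x=world(p,u,vv)
      if abs(x[2]-z)<8: v.append(x[2])
    print(n,R,z,len(v),np.median(v))
o=get_obs();print(o['t'],o['force'])
E
```

```text
wrist 20.5 219.5 72 220.29920499854404
wrist 33.5 196 71 197.10160611028078
wrist 8 212 71 213.35970251496084
wrist 60 160 72 161.1749009233444
side 20.5 219.5 71 220.40856683273262
side 33.5 196 50 196.9507747884702
side 8 212 55 214.46940600579285
side 60 160 52 161.27621132491095
20.05 [-0.6425  0.0125 -0.0274]
```

```bash
python3 -c "
from bench import order; print(order.hand_in())"
```

```text
the job is handed in; nothing more can be done
None
```

The glass dome is in the cell with the brass ring screwed down over it. I handed the job in at about 20 s of the 64 s; no verdict is reported.

**What I did:** I stood the middle-sized dome, the one on the platform, on the seal and let go. I lined the ring's pins up with the notches I could see and lowered it; the pins dropped through without resistance. I then turned the ring clockwise about 94° at the tool. The wrist moment rose to about 1.7 N·m, which I took as the stops. I released, lifted and backed off.

**Last checks:**
- **Ring height:** the top is about 23.3 mm above the rim on both cameras. About 23.1 mm is expected at the stops, and 25 mm before tightening. The tool came down 1.8 mm while tightening.
- **Dome height:** its top is 16.3 mm above the rim on the wrist camera and 17.5 mm on the side camera. It would be 18 mm unclamped and about 16.1 mm clamped, so the cameras differ by about 1 mm, but both show it pressed down.
- **Position and clearance:** the ring looks central and level, and the arm is clear of everything. I did not touch the gauge, weight or fitting, but I did not measure where they ended up.

**What disagreed or is not certain:**
- **Fingertips:** the cameras show them about 10–15 mm behind the TCP, not 17 mm ahead of it as the interface text says. My first grasp therefore closed above the dome without touching it. I set later heights from the pictures.
- **Clamp force:** I could not measure it directly. I infer it from the ring and dome heights.
- **Stops:** the tool turned slightly more than the 80–90° given for the stops. I take the extra as wind-up or a little slip at the stop.

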